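# Set out the stacked samples for a viscosity run

## Task

Unstack the four capped sample pots and set each one gently on its own station, upright: the small orange-capped pot in the well of the sample warmer under its clear hinged cover, the small blue-capped pot in the middle of the balance's pan, the large white-capped pot in the middle of the magnetic stirrer's round top, and the large green-capped pot flat in the steel tray. Raise the warmer's cover to put the pot in and finish with the cover fully closed. Never tip a pot over.

Things in the scene. Friction and masses are not known exactly. Their poses are not given: they have to be found in the camera images.
- pot_orange: Orange sample pot, small: upright round screw-cap pot, translucent white body 40 mm across, orange ribbed cap 44 mm across (14 mm tall, the top part), 36 mm tall overall, about 45 g, flat top and base. Origin: centre of its underside, z up. At the start it stands centrally on the cap of one of the two large pots (its underside 32 mm above the bench).
- pot_blue: Blue sample pot, small: upright round screw-cap pot, translucent white body 40 mm across, blue ribbed cap 44 mm across (14 mm tall, the top part), 36 mm tall overall, about 45 g, flat top and base. Origin: centre of its underside, z up. At the start it stands centrally on the cap of one of the two large pots (its underside 32 mm above the bench).
- pot_white: White sample pot, large: upright round screw-cap pot, translucent white body 62 mm across, white ribbed cap 66 mm across (15 mm tall, the top part), 32 mm tall overall, about 80 g, flat top and base. Origin: centre of its underside, z up. At the start it stands on the bench with a small pot on its cap, the rim of its cap showing all round.
- pot_green: Green sample pot, large: upright round screw-cap pot, translucent white body 62 mm across, green ribbed cap 66 mm across (15 mm tall, the top part), 32 mm tall overall, about 80 g, flat top and base. Origin: centre of its underside, z up. At the start it stands on the bench with a small pot on its cap, the rim of its cap showing all round.
- warmer: Sample warmer (dry bath): fixed white housing 140 mm wide (y), 75 mm high, from x = -115 (control panel, robot side) to +75 mm (hinge side). Origin: on the bench under the centre of its well, z up. Well: square recess 64 x 64 mm in the aluminium block in its top, floor 63 mm above the bench, edge 75 mm. A clear hinged cover stands over the well.
- warmer_lid (a joint): Angle of the clear cover (114 mm in x, 120 in y, 42 tall, 3 mm walls, open below), rad: 0 closed, stop at 1.75; at 1.5 it is clear of the well. Hinge axis along y at x = +63, z = 75 mm in the warmer's frame; the front edge swings up, then away from the robot. Stiff hinge (0.16 N m): it stays at any angle.
- lid_grip (a point): Centre of the black upright tab on the cover's top near its front edge: 18 mm wide along the hinge axis (pinch this width), 12 thick, 30 tall. Closed, it lies 100 mm before and 58 mm above the hinge axis, the cover's top 16 mm below it; it turns with the cover. Pinched with fingertips about 9 mm below this point, it turns between upright fingers.
- balance: Precision balance: grey housing 175 mm deep, 140 mm wide, fixed. Origin: on the bench directly under the centre of its round steel pan; z up, x away from its display. Pan 116 mm across, its flat top 58 mm above the bench.
- stirrer: Magnetic stirrer: blue housing 170 mm deep, 136 mm wide, fixed. Origin: on the bench directly under the centre of its round white ceramic top; z up, x away from its knob. Top plate 120 mm across, its flat surface 62 mm above the bench.
- retain_tray: Shallow square steel tray 126 x 126 mm, fixed, rim 17 mm high (19 mm with its bead), walls 3 mm, inner floor 120 x 120 mm, 3 mm above the bench. Origin: centre of its underside; sides along x and y, z up.
Not all that is in view belongs to the job. Several things have the shape of the pot_white; the one meant has the colours described above.

How it is judged:
At the end, for the whole second after the job is handed in: Each pot upright (0.08 rad) and at rest on its station: orange on the well's floor (20 mm from centre), blue on the pan and white on the stirrer's top (each within 15 mm of centre), green flat on the tray's floor (within 45 mm of centre); the warmer's cover closed (below 0.06 rad) (horizontal distance between pot_orange and warmer below 0.02 m and z of pot_orange in the frame of warmer between 0.059 and 0.068 m and angle between each of pot_orange, pot_blue, pot_white, pot_green's own z axis and vertical below 0.08 rad and linear speed of each of pot_orange, pot_blue, pot_white, pot_green below 0.02 m/s and horizontal distance between pot_blue and balance below 0.015 m and z of pot_blue in the frame of balance between 0.054 and 0.063 m and horizontal distance between pot_white and stirrer below 0.015 m and z of pot_white in the frame of stirrer between 0.058 and 0.067 m and horizontal distance between pot_green and retain_tray below 0.045 m and z of pot_green in the frame of retain_tray between -0.001 and 0.008 m and value of joint warmer_lid below 0.06 rad); the robot touches nothing.
It fails at once if a pot is tipped over (tilted by more than 0.6 rad) (angle between any of pot_orange, pot_blue, pot_white, pot_green's own z axis and vertical above 0.6 rad).
It fails at once if a pot is pressed or slammed onto its station (contact force above 40 N) (contact force between pot_orange and warmer above 40 N or contact force between pot_blue and balance above 40 N or contact force between pot_white and stirrer above 40 N or contact force between pot_green and retain_tray above 40 N).
It fails at once if a pot is dropped from more than about 2 cm (falls free, touching nothing, faster than 0.6 m/s) ((contact force between pot_orange and anything else below 0.02 N and linear speed of pot_orange above 0.6 m/s) or (contact force between pot_blue and anything else below 0.02 N and linear speed of pot_blue above 0.6 m/s) or (contact force between pot_white and anything else below 0.02 N and linear speed of pot_white above 0.6 m/s) or (contact force between pot_green and anything else below 0.02 N and linear speed of pot_green above 0.6 m/s)).
It also fails if it takes over 144 s, if anything falls off the work surface, if the arm or the gripper's body presses on something with over 40 N, if the wrist force passes 120 N, or if a joint passes its speed limit or range.

## Robot

A 7-joint arm with a two-finger parallel gripper is mounted at the origin on the work surface. World frame = base frame: x ahead of the robot, y to its left, z up, the work surface at z = 0. Lengths are in m, angles in rad, forces in N, time in s.
With the tool pointing down it reaches from about 0.4 to 0.9 m from the base axis. Payload 5.5 kg.
Tool frame: the origin (TCP) lies midway between the tips of the shut fingers; the grasp point (between the pads) lies 19 mm behind it (env.grip_depth is the distance from the TCP to the grasp point, in m); y points along the fingers, x is the direction in which the jaws open and shut, and the axes are right-handed (so a half turn about y gives the same grasp; the last joint's range is limited). The gripper opens to 92 mm and grips with 3 to 60 N. Pads are 19 mm wide; open, the fingers measure 130 mm over their backs; the gripper's body (75 mm by 190 mm) begins 47 mm behind the grasp point.
Start: joints at [-0.866, 0.501, -0.427, 1.55, 0.221, 1.138, -0.21], TCP at [0.278, 0.588, 0.227] pointing down, gripper open.
Joint ranges: [-2.88, 2.88], [-0.31, 2.03], [-1.54, 1.56], [0.2, 2.42], [-1.41, 4.55], [0.19, 2.02], [-2.57, 2.57]. Speed limits (rad/s): [2.57, 2.57, 3.14, 3.14, 3.14, 3.14, 3.14].

## Interface

Orientations are given as a unit quaternion [x, y, z, w].
In Python, from station import env gives the robot as it stands.
- The arm moves only by the tool move_arm, never from a script. Its argument "plan" is a list of rows, each an object of numbers: "tx", "ty", "tz": the shift along the tool's x, y, z in mm; "rx", "ry", "rz": the turn, a rotation vector about the tool's x, y, z in degrees; "fingers": the opening in per cent of the stroke, from 0 (shut) to 100 (fully open). A call has 1 to 10 rows; each row is the pose to reach, as a shift and turn from the pose commanded when the call began, along the tool's axes at that moment; what a row does not reach only later rows make up. A row lasts 1/8 s, in which the tool goes at most 62.5 mm and 10.7 degrees, less where a joint would pass 70% of its speed; a pose out of reach is approached as far as the arm can. A call with a gripper value outside its range is refused whole. The fingers move at their own pace and stop on an object; the grip force is fixed at half the most. Time passes only in rows, so rows that repeat a pose let the fingers close. It gives the time, the measured TCP pose, the force and the opening at its end, in the units of the state.
- env.state(): the state, without advancing time (a new reading comes with each control period).
- env.camera(name): name is "side" or "top"; returns the picture (480x640x3 uint8, blue, green, red); there is no depth.
- env.calibration(name): a dict with "fx", "fy", "cx", "cy" (pixels), "cam_to_world" (4x4, takes a point from camera to world coordinates). Camera axes: x right, y down, z forward; pixel columns grow to the right and rows downward; lengths in m; the calibration is good to about 2 mm. A picture is of the moment at which its call begins. calibration takes no time and is no camera call.
- env.sign_off(): hands the job in, once; it reports no verdict.
The state is a dict: "clock": time; "qpos": joint angles; "dq": joint speeds; "effort": joint torques, N m; "eef_pos": TCP position; "orientation": TCP orientation; "force": force on the tool from outside, world axes, zero at the start; "wrist_torque": the same for the moment, N m; "opening": finger opening in m.
Only numpy, scipy, OpenCV 4.12 (cv2) and the standard library are available. Lean on these libraries where they do the work, as an engineer would, in place of code of your own. Each camera call takes 0.05 s, during which the arm holds its last target.

## Working session

There is one attempt and no reset: what is moved stays moved. The work goes in short steps, Python scripts to look and compute and a tool call to move; the robot and the scene stay as the last step left them, time stands still between calls to the robot, and variables do not carry over. Pictures are saved under pics/ and viewed, and the job is handed in when it is done.

Besides the shell and the picture viewer there is one more tool, called after ">>>" as name(argument=value, ...) on one line, values as JSON. move_arm: Moves the arm, as the interface text tells. Its arguments: {"type":"object","properties":{"plan":{"type":"array"}},"required":["plan"]}

```bash
ls; mkdir -p pics
python3 - <<'E'
from station import env
import cv2
print(env.state())
for n in ("side","top"):
    c=env.calibration(n);print(n,c)
    cv2.imwrite(f"pics/{n}0.png",env.camera(n))
print(env.grip_depth)
E
```

```text
pics
{'clock': 0.0, 'qpos': array([-0.86576378,  0.50186282, -0.42676336,  1.55144748,  0.22077893,
        1.13828891, -0.21030979]), 'dq': array([ 7.52345282e-04, -4.54011158e-04, -9.12923139e-04,  3.38357271e-06,
        1.08991399e-03,  3.02364542e-03,  3.94681621e-04]), 'effort': array([ 4.69665374e-04, -5.66589189e+01, -5.81583515e+00, -2.79104018e+01,
       -6.85748016e-02,  3.05454817e-02,  1.82572012e-04]), 'eef_pos': array([0.27768651, 0.5869238 , 0.22566755]), 'orientation': array([ 0.5977545 ,  0.37769084, -0.3788889 , -0.59706146]), 'force': array([0.48090052, 0.39855632, 0.23016277]), 'wrist_torque': array([-0.01848535,  0.02866908, -0.01823889]), 'opening': 0.09192355975844341}
side {'fx': 448.9452187630215, 'fy': 448.9452187630215, 'cx': 326.73974597429515, 'cy': 236.97485244980922, 'cam_to_world': array([[ 0.93175761, -0.25016484,  0.26314504,  0.19597367],
       [-0.36296237, -0.62325711,  0.69268239, -0.54979102],
       [-0.00927776, -0.74092383, -0.67152498,  0.73918579],
       [ 0.        ,  0.        ,  0.        ,  1.        ]])}
top {'fx': 461.89126833046157, 'fy': 461.89126833046157, 'cx': 313.4918654732911, 'cy': 236.35364868314153, 'cam_to_world': array([[ 0.01265014, -0.99781139,  0.06490309,  0.35856428],
       [-0.99983873, -0.011795  ,  0.01354191,  0.05566753],
       [-0.01274674, -0.06506393, -0.99779968,  1.20525463],
       [ 0.        ,  0.        ,  0.        ,  1.        ]])}
0.0188
```

View pics/top0.png

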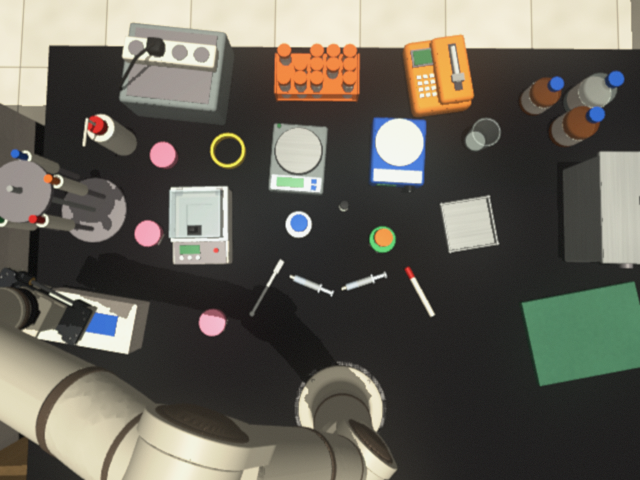

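View pics/side0.png

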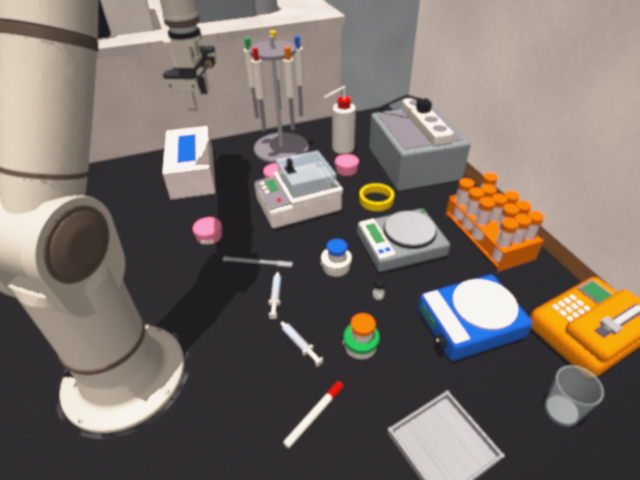

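Top view: the blue pot stands on white at px (299,224) and the orange pot on green at (383,239). The balance pan is at (298,150), stirrer top (399,142), tray (469,223), and warmer (200,225) with its black tab near (193,229). Possible confusions are the pink-capped large pots at (163,154), (148,233) and (212,322), and the blue and orange caps on the bottles and rack. None of the pink pots has a pot on top, so I rule them out.

```bash
cat > h.py <<'E'
import numpy as np, cv2
from station import env
K={n:env.calibration(n) for n in("side","top")}
def ray(n,u,v):
    c=K[n];T=c["cam_to_world"];d=T[:3,:3]@np.array([(u-c["cx"])/c["fx"],(v-c["cy"])/c["fy"],1]);return T[:3,3],d
def onz(n,u,v,z):
    o,d=ray(n,u,v);return o+d*(z-o[2])/d[2]
def tri(a,b):
    o1,d1=ray("top",*a);o2,d2=ray("side",*b);d1=d1/np.linalg.norm(d1);d2=d2/np.linalg.norm(d2)
    s=np.linalg.lstsq(np.c_[d1,-d2],o2-o1,rcond=None)[0];p=o1+s[0]*d1;q=o2+s[1]*d2
    return (p+q)/2,np.linalg.norm(p-q)
def proj(n,p):
    c=K[n];T=c["cam_to_world"];q=T[:3,:3].T@(np.asarray(p)-T[:3,3]);return c["fx"]*q[0]/q[2]+c["cx"],c["fy"]*q[1]/q[2]+c["cy"]
E
python3 - <<'E'
from h import *
t=cv2.imread("pics/top0.png");s=cv2.imread("pics/side0.png")
def up(im,x0,x1,y0,y1,f): return cv2.resize(im[y0:y1,x0:x1],None,fx=f,fy=f,interpolation=cv2.INTER_CUBIC)
cv2.imwrite("pics/c1.png",up(t,160,420,110,270,3))
cv2.imwrite("pics/c2.png",up(s,250,390,140,370,3)[:600] if 0 else up(s,250,400,220,370,4))
cv2.imwrite("pics/c3.png",up(s,245,355,140,230,6))
cv2.imwrite("pics/c4.png",up(t,160,240,180,270,6))
E
```

```text
(no output)
```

View pics/c1.png

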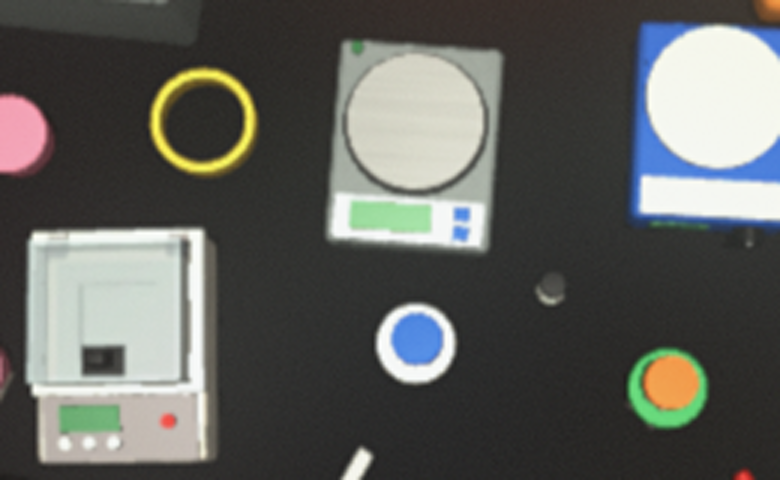

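View pics/c2.png

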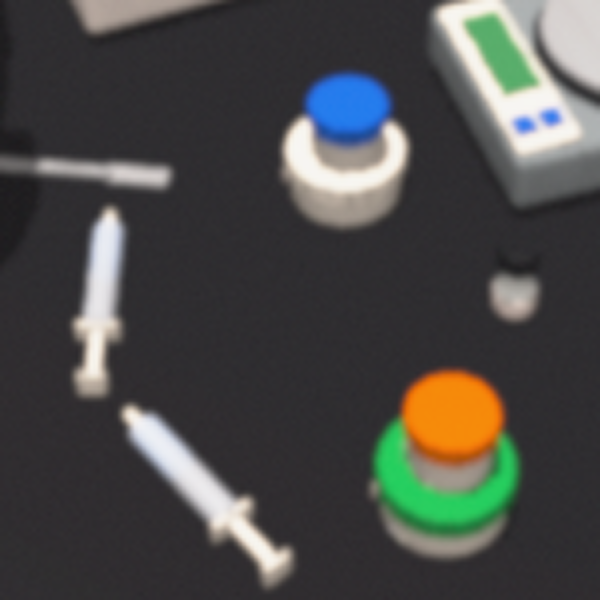

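View pics/c3.png

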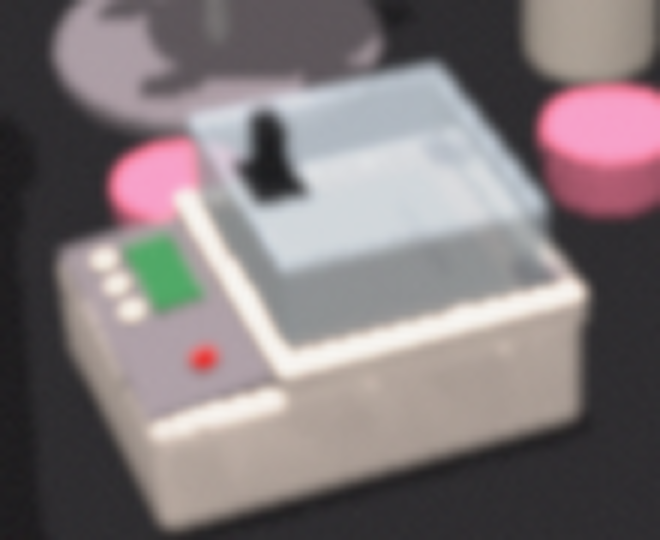

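View pics/c4.png

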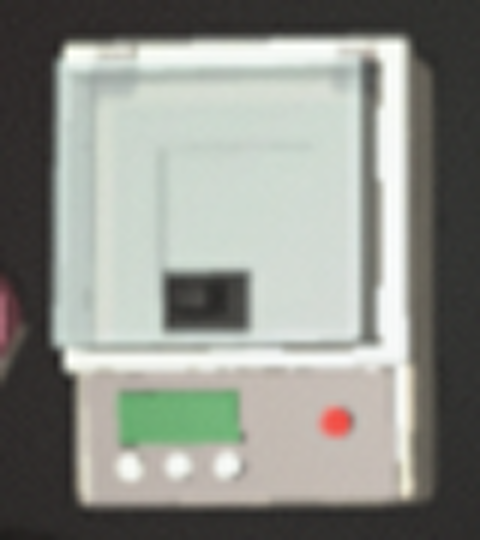

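The crops confirm the choice: blue cap on the white pot and orange cap on the green pot. The warmer's tab is at the front. Next I measure by masks.

Run:
```python
from h import *
im={"top":cv2.imread("pics/top0.png"),"side":cv2.imread("pics/side0.png")}
def blob(n,box,lo,hi,name):
    x0,x1,y0,y1=box;h=cv2.cvtColor(im[n][y0:y1,x0:x1],cv2.COLOR_BGR2HSV)
    m=cv2.inRange(h,np.array(lo),np.array(hi))
    c=max(cv2.findContours(m,cv2.RETR_EXTERNAL,cv2.CHAIN_APPROX_NONE)[0],key=cv2.contourArea)
    hull=cv2.convexHull(c);e=cv2.fitEllipse(hull if len(hull)>6 else c);M=cv2.moments(hull)
    print(n,name,"ell",np.round([e[0][0]+x0,e[0][1]+y0],2),np.round(e[1],1),round(e[2]),"cent",np.round([M["m10"]/M["m00"]+x0,M["m01"]/M["m00"]+y0],2),cv2.contourArea(c))
    return (e[0][0]+x0,e[0][1]+y0)
R={}
R["or"]=blob("top",(360,405,220,260),(5,150,120),(18,255,255),"or"),blob("side",(335,385,305,345),(5,150,215),(18,255,255),"or")
R["bl"]=blob("top",(285,315,210,240),(100,100,120),(125,255,255),"bl"),blob("side",(320,355,230,265),(100,100,215),(125,255,255),"bl")
R["gr"]=blob("top",(360,405,220,260),(50,100,80),(80,255,255),"gr"),blob("side",(335,385,310,360),(50,100,80),(80,255,255),"gr")
R["pan"]=blob("top",(272,325,124,178),(0,0,165),(180,45,255),"pan"),blob("side",(380,440,205,248),(0,0,165),(180,45,255),"pan")
R["st"]=blob("top",(372,428,117,167),(0,0,200),(180,60,255),"st"),blob("side",(445,525,274,335),(0,0,200),(180,60,255),"st")
R["wh"]=blob("top",(280,318,205,245),(0,0,150),(180,60,255),"wh"),(0,0)
for k,v in R.items():
    p,e=tri(*v) if v[1][0] else (onz("top",*v[0],.032),0); print(k,np.round(p,4),round(e,4))
print(np.round([onz("top",*R["or"][0],.068),onz("top",*R["bl"][0],.068),onz("top",*R["gr"][0],.032),onz("top",*R["pan"][0],.058),onz("top",*R["st"][0],.062)],4))
```

```text
top or ell [382.94 237.13] [17.1 17.8] 75 cent [382.96 237.04] 222.0
side or ell [362.67 323.07] [19.4 23.5] 98 cent [362.64 323.04] 336.0
top bl ell [298.66 222.64] [16.  16.5] 151 cent [298.6  222.59] 191.5
side bl ell [336.46 245.6 ] [12.5 18.3] 90 cent [336.51 245.56] 161.0
top gr ell [382.05 238.91] [27.  27.1] 125 cent [382.07 238.91] 547.0
side gr ell [361.12 336.76] [32.5 37.1] 98 cent [360.96 338.47] 453.5
top pan ell [296.16 148.15] [43.9 51.7] 135 cent [296.34 148.28] 1596.5
side pan ell [403.45 229.66] [37.3 66.3] 80 cent [405.81 229.06] 1405.5
top st ell [399.   141.78] [47.2 47.9] 117 cent [399.05 141.86] 1716.5
side st ell [484.97 303.76] [47.2 67. ] 110 cent [484.97 303.7 ] 2416.5
top wh ell [298.16 223.98] [25.7 26.1] 180 cent [298.23 223.98] 505.0
or [ 0.4339 -0.1005  0.0672] 0.0025
bl [0.467  0.1078 0.069 ] 0.0022
gr [ 0.4315 -0.1033  0.0297] 0.0019
pan [0.6514 0.1213 0.0456] 0.0154
st [ 0.6746 -0.1411  0.06  ] 0.0019
wh [0.466  0.1111 0.032 ] 0
[[ 0.4327 -0.0999  0.068 ]
 [ 0.4661  0.1082  0.068 ]
 [ 0.4304 -0.1026  0.032 ]
 [ 0.6556  0.1178  0.058 ]
 [ 0.6731 -0.1403  0.062 ]]
```

Run:
```python
from h import *
t=cv2.imread("pics/top0.png");s=cv2.imread("pics/side0.png")
def up(im,x0,x1,y0,y1,f): return cv2.resize(im[y0:y1,x0:x1],None,fx=f,fy=f,interpolation=cv2.INTER_CUBIC)
cv2.imwrite("pics/d1.png",up(t,265,335,120,195,8))
cv2.imwrite("pics/d2.png",up(s,355,455,205,270,8))
cv2.imwrite("pics/d3.png",up(t,435,505,190,258,8))
cv2.imwrite("pics/d4.png",up(s,380,510,385,480,6))
```

```text
(no output)
```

View pics/d1.png

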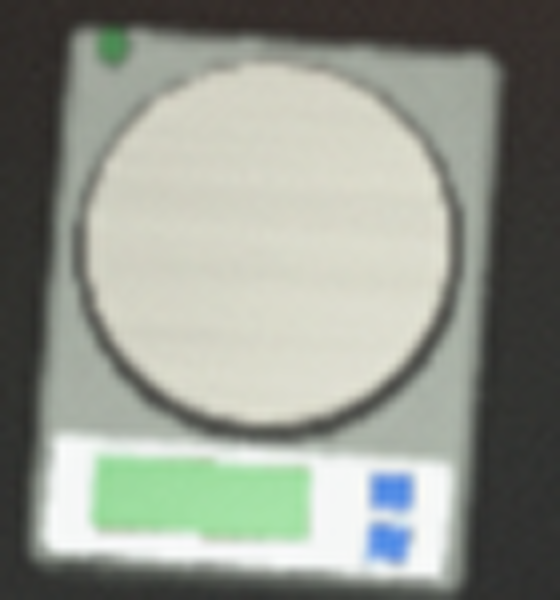

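View pics/d2.png

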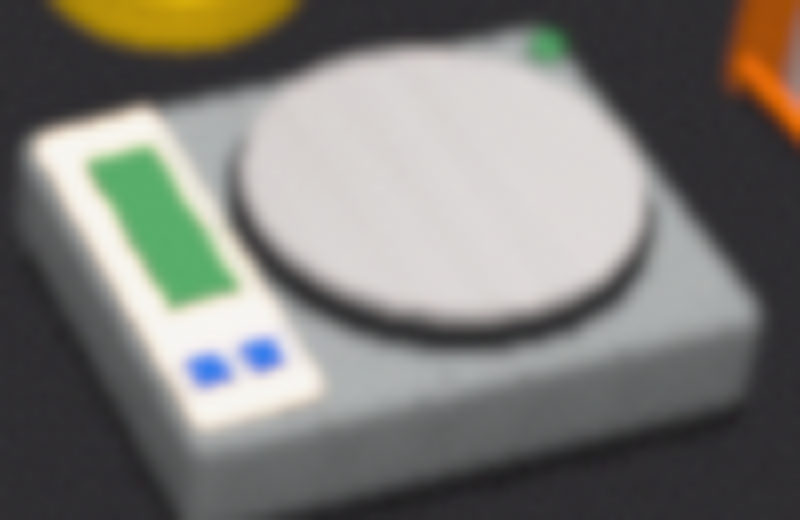

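View pics/d3.png

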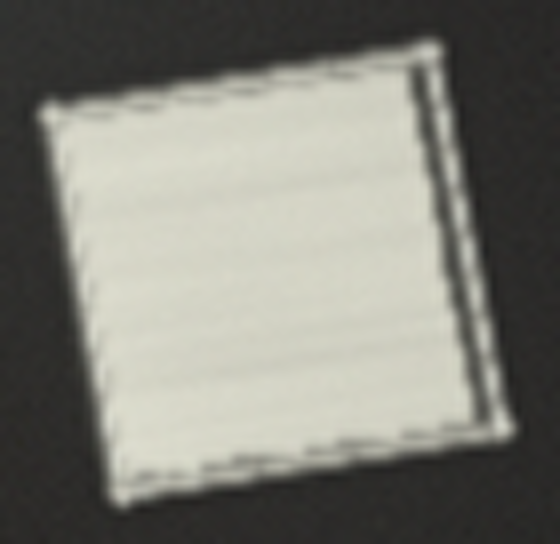

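View pics/d4.png

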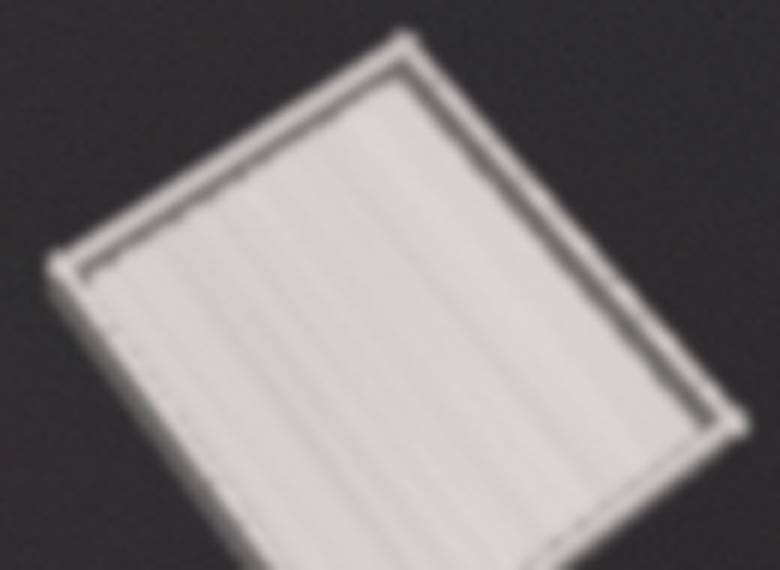

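Run:
```python
from h import *
def T(x,y,f,ox,oy): return (ox+(x+.5)/f-.5, oy+(y+.5)/f-.5)
p=tri(T(268,245,8,265,120),T(444,184,8,355,205));print("pan",p, onz("top",*T(268,245,8,265,120),.058))
A=[T(*c,8,435,190) for c in((50,113),(430,50),(503,432),(120,495))]
B=[T(*c,6,380,385) for c in((62,265),(740,422),(404,40))]
print("tray NW",tri(A[0],B[2]),"\nNE",tri(A[1],B[1]),"\nSW",tri(A[3],B[0]))
P=np.array([onz("top",*a,.019) for a in A]);print(P,P.mean(0));d=P[1]-P[0];print(np.degrees(np.arctan2(-d[0],-d[1])),[np.linalg.norm(P[i]-P[i-1]) for i in range(4)])
W=[T(*c,6,160,180) for c in((65,42),(408,40),(408,368),(65,368))]
P=np.array([onz("top",*a,.075) for a in W]);print("warmer",P)
print([np.linalg.norm(P[i]-P[i-1]) for i in range(4)])
print(tri(W[1],T(585,288,6,245,140)),tri(W[2],T(285,370,6,245,140)))
print("tabtop",tri(T(196,298,6,160,180),T(266,112,6,245,140)),onz("top",*T(196,298,6,160,180),.147))
print("tabbase", onz("top",*T(163,330,6,160,180),.117),onz("top",*T(248,330,6,160,180),.117),onz("top",*T(248,272,6,160,180),.117))
s0=[T(*c,6,160,180) for c in((78,500),(412,500))];print("panelfront",[onz("top",*a,.06) for a in s0])
```

```text
pan (array([0.65197566, 0.11234139, 0.05731588]), np.float64(0.0029669984394711047)) [0.65040125 0.11289034 0.058     ]
tray NW (array([ 0.52445152, -0.2549408 ,  0.02198816]), np.float64(0.002021501499384687)) 
NE (array([ 0.54664419, -0.37735425,  0.02104768]), np.float64(0.0028577054463665968)) 
SW (array([ 0.40274455, -0.27692534,  0.02146506]), np.float64(0.0035884599660558378))
[[ 0.52394756 -0.25524023  0.019     ]
 [ 0.54570534 -0.37728818  0.019     ]
 [ 0.42280838 -0.39906027  0.019     ]
 [ 0.40116549 -0.27690925  0.019     ]] [ 0.47340669 -0.32712448  0.019     ]
-10.108070357440983 [np.float64(0.12467952150580527), np.float64(0.12397218412865112), np.float64(0.12481060489456204), np.float64(0.12405355880754489)]
warmer [[0.5515542  0.42735167 0.075     ]
 [0.5538692  0.28527507 0.075     ]
 [0.41835554 0.28191595 0.075     ]
 [0.41667099 0.42291432 0.075     ]]
[np.float64(0.13495617405550053), np.float64(0.14209546487376126), np.float64(0.13555528807148653), np.float64(0.14100843380795183)]
(array([0.55361886, 0.28339979, 0.08254861]), np.float64(0.0022054182130703767)) (array([0.4206457, 0.2800828, 0.0805869]), np.float64(0.005365378063465055))
tabtop (array([0.4408549 , 0.34677218, 0.15698375]), np.float64(0.0023167059778055276)) [0.44051058 0.3498528  0.147     ]
tabbase [0.43000462 0.37089487 0.117     ] [0.43040112 0.337212   0.117     ] [0.45338357 0.33786856 0.117     ]
panelfront [array([0.3627664 , 0.42058104, 0.06      ]), array([0.36450739, 0.28190532, 0.06      ])]
```

```bash
cat >> h.py <<'E'
from scipy.spatial.transform import Rotation as Ro
def delta(target,yaw=0.,frm=None):
    """tool-frame shift mm and turn deg from measured pose; yaw: jaw axis (tool x) angle from world +y sign chosen nearest"""
    st=env.state();R=Ro.from_quat(st["orientation"]).as_matrix();p=st["eef_pos"] if frm is None else frm
    best=None
    for k in (0,180):
        a=np.radians(90+yaw+k);x=np.array([np.cos(a),np.sin(a),0]);y=np.array([0,0,-1.]);G=np.c_[x,y,np.cross(x,y)]
        rv=Ro.from_matrix(R.T@G).as_rotvec(degrees=True)
        if best is None or np.linalg.norm(rv)<np.linalg.norm(best): best=rv
    print("pos",np.round(p,4),"shift",np.round(R.T@(np.asarray(target)-p)*1000,1),"rot",np.round(best,2),"clk",round(st["clock"],2),"F",np.round(st["force"],1),"open",round(st["opening"],4))
E
python3 - <<'E'
from h import *
st=env.state();R=Ro.from_quat(st["orientation"]).as_matrix();print(np.round(R,3))
delta((.441,.354,.22))
print("stand foot",onz("top",95,210,0.01),tri((95,210),(282,148)),"stand top",tri((20,190),(272,50)))
print("tab predicted side px",proj("side",(.441,.354,.148)),"top px",proj("top",(.441,.354,.148)), proj("side",(.441,.363,.148)), proj("side",(.441,.345,.148)))
E
```

```text
[[ 0.428 -0.001 -0.904]
 [ 0.904 -0.002  0.428]
 [-0.002 -1.     0.   ]]
pos [0.2777 0.587  0.2258] shift [-140.8    6.  -247.3] rot [ -0.03 -25.31  -0.1 ] clk 0.1 F [-0.  -0.4  0.1] open 0.0916
stand foot [0.49870839 0.645005   0.01      ] (array([0.50197415, 0.64718919, 0.00413639]), np.float64(0.005346181026818597)) stand top (array([0.50241503, 0.65254343, 0.30260646]), np.float64(0.0006049250156648321))
tab predicted side px (np.float64(287.8307767168102), np.float64(159.95642181406598)) top px (np.float64(190.34400243739225), np.float64(228.98252950471493)) (np.float64(286.711699701207), np.float64(158.09298401443232)) (np.float64(288.962757860618), np.float64(161.84134700011953))
```

>>> move_arm(plan=[{"tx": -70,"ty": 3,"tz": -124,"ry": -12.5,"fingers": 60},{"tx": -141,"ty": 6,"tz": -247,"ry": -25.3,"fingers": 60},{"tx": -141,"ty": 6,"tz": -247,"ry": -25.3,"fingers": 60},{"tx": -141,"ty": 6,"tz": -247,"ry": -25.3,"fingers": 60},{"tx": -141,"ty": 6,"tz": -247,"ry": -25.3,"fingers": 60},{"tx": -141,"ty": 6,"tz": -247,"ry": -25.3,"fingers": 60},{"tx": -141,"ty": 6,"tz": -247,"ry": -25.3,"fingers": 60},{"tx": -141,"ty": 6,"tz": -247,"ry": -25.3,"fingers": 60},{"tx": -141,"ty": 6,"tz": -247,"ry": -25.3,"fingers": 60},{"tx": -141,"ty": 6,"tz": -247,"ry": -25.3,"fingers": 60}])

```text
validation failed for argument at $.pl...
```

Run:
```python
from h import *
delta((.441,.353,.16),yaw=1)
t=env.camera("top");s=env.camera("side")
a=cv2.resize(t[150:290,130:290],None,fx=2.5,fy=2.5,interpolation=cv2.INTER_CUBIC)
b=cv2.resize(s[90:230,220:380],None,fx=2.5,fy=2.5,interpolation=cv2.INTER_CUBIC)
cv2.imwrite("pics/e1.png",np.hstack([a,b]))
```

```text
pos [0.2777 0.587  0.2258] shift [-141.6   66.  -247.7] rot [ -0.03 -26.31  -0.1 ] clk 0.1 F [-0.  -0.4  0.1] open 0.0916
```

View pics/e1.png

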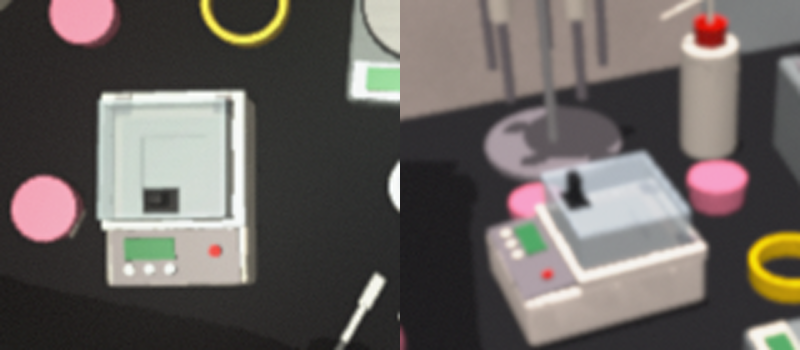

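The call was refused, probably because a row has to carry every field.

>>> move_arm(plan=[{"tx": -70,"ty": 3,"tz": -124,"rx": 0,"ry": -12.5,"rz": 0,"fingers": 60},{"tx": -141,"ty": 6,"tz": -247,"rx": 0,"ry": -25.3,"rz": 0,"fingers": 60},{"tx": -141,"ty": 6,"tz": -247,"rx": 0,"ry": -25.3,"rz": 0,"fingers": 60},{"tx": -141,"ty": 6,"tz": -247,"rx": 0,"ry": -25.3,"rz": 0,"fingers": 60},{"tx": -141,"ty": 6,"tz": -247,"rx": 0,"ry": -25.3,"rz": 0,"fingers": 60},{"tx": -141,"ty": 6,"tz": -247,"rx": 0,"ry": -25.3,"rz": 0,"fingers": 60},{"tx": -141,"ty": 6,"tz": -247,"rx": 0,"ry": -25.3,"rz": 0,"fingers": 60},{"tx": -141,"ty": 6,"tz": -247,"rx": 0,"ry": -25.3,"rz": 0,"fingers": 60},{"tx": -141,"ty": 6,"tz": -247,"rx": 0,"ry": -25.3,"rz": 0,"fingers": 60}])

```text
clock: 1.32
eef_pos: [0.4399, 0.3558, 0.2207]
orientation: [0.499, 0.501, -0.501, -0.5]
force: [-0.8, 0.9, -0.2]
opening: 0.055
```

Run:
```python
from h import *
delta((.441,.353,.16),yaw=1)
t=env.camera("top");s=env.camera("side")
a=cv2.resize(t[150:290,130:290],None,fx=2.5,fy=2.5,interpolation=cv2.INTER_CUBIC)
b=cv2.resize(s[90:230,220:380],None,fx=2.5,fy=2.5,interpolation=cv2.INTER_CUBIC)
cv2.imwrite("pics/e2.png",np.hstack([a,b]))
delta((.441,.353,.16),yaw=1)
```

```text
pos [0.4399 0.3558 0.2207] shift [-2.9 60.7 -1.1] rot [-0.02 -0.87  0.02] clk 1.32 F [-0.8  0.9 -0.2] open 0.055
pos [0.4403 0.3554 0.2207] shift [-2.4 60.7 -0.7] rot [-0.01 -0.92  0.01] clk 1.43 F [-0.3 -1.  -0.3] open 0.0547
```

View pics/e2.png

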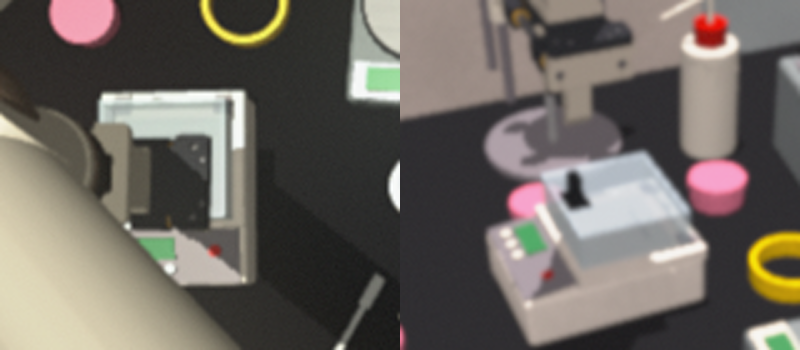

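>>> move_arm(plan=[{"tx": -3,"ty": 45,"tz": -1,"rx": 0,"ry": -0.9,"rz": 0,"fingers": 60},{"tx": -3,"ty": 70,"tz": -1,"rx": 0,"ry": -0.9,"rz": 0,"fingers": 60},{"tx": -3,"ty": 70,"tz": -1,"rx": 0,"ry": -0.9,"rz": 0,"fingers": 60},{"tx": -3,"ty": 70,"tz": -1,"rx": 0,"ry": -0.9,"rz": 0,"fingers": 60}])

```text
clock: 1.92
eef_pos: [0.4422, 0.3524, 0.1517]
orientation: [0.496, 0.504, -0.503, -0.496]
force: [1.6, 0.7, 0.5]
opening: 0.0551
```

Run:
```python
from h import *
t=env.camera("top");s=env.camera("side")
a=cv2.resize(t[180:260,160:240],None,fx=5,fy=5,interpolation=cv2.INTER_CUBIC)
b=cv2.resize(s[110:190,250:330],None,fx=5,fy=5,interpolation=cv2.INTER_CUBIC)
cv2.imwrite("pics/e3.png",np.hstack([a,b]))
delta((.441,.353,.124),yaw=1)
```

```text
pos [0.4427 0.3525 0.1522] shift [ 0.5 28.2  1.7] rot [ 0.12 -0.1   0.09] clk 2.02 F [ 0.6 -0.4  0.2] open 0.0552
```

View pics/e3.png

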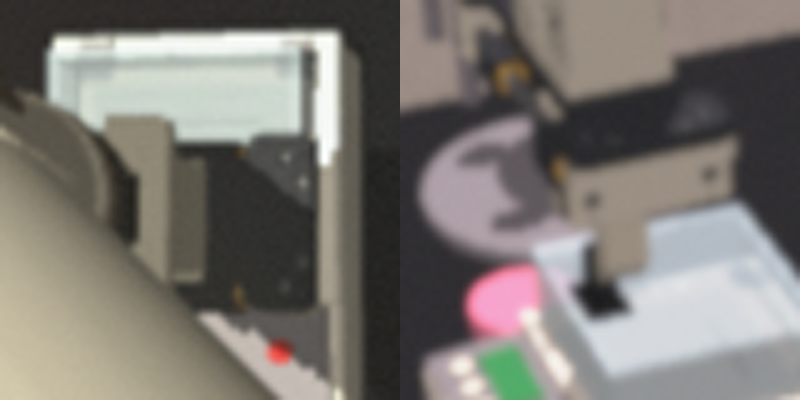

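Run:
```python
from h import *
print(proj("side",(.4427,.318,.152)),proj("side",(.4427,.325,.152)),proj("side",(.4427,.306,.152)))
```

```text
(np.float64(293.0209196436398), np.float64(166.04752880295646)) (np.float64(292.1035629492353), np.float64(164.53160038823452)) (np.float64(294.61320466693235), np.float64(168.67877368934424))
```

>>> move_arm(plan=[{"tx": 0,"ty": 14,"tz": 2,"rx": 0,"ry": 0,"rz": 0,"fingers": 60},{"tx": 0,"ty": 28,"tz": 2,"rx": 0,"ry": 0,"rz": 0,"fingers": 60},{"tx": 0,"ty": 28,"tz": 2,"rx": 0,"ry": 0,"rz": 0,"fingers": 45},{"tx": 0,"ty": 28,"tz": 2,"rx": 0,"ry": 0,"rz": 0,"fingers": 30},{"tx": 0,"ty": 28,"tz": 2,"rx": 0,"ry": 0,"rz": 0,"fingers": 0},{"tx": 0,"ty": 28,"tz": 2,"rx": 0,"ry": 0,"rz": 0,"fingers": 0},{"tx": 0,"ty": 28,"tz": 2,"rx": 0,"ry": 0,"rz": 0,"fingers": 0}])

```text
clock: 2.9
eef_pos: [0.4404, 0.3548, 0.1236]
orientation: [0.495, 0.506, -0.502, -0.496]
force: [2.5, 6.5, -2.6]
opening: 0.0178
```

Tab gripped (opening 17.8 mm, as given). I now swing the cover along its arc, first half.

>>> move_arm(plan=[{"tx": 1,"ty": -9,"tz": -6,"rx": 0,"ry": 0,"rz": 0,"fingers": 0},{"tx": 2,"ty": -19,"tz": -13,"rx": 0,"ry": 0,"rz": 0,"fingers": 0},{"tx": 2,"ty": -27,"tz": -22,"rx": 0,"ry": 0,"rz": 0,"fingers": 0},{"tx": 2,"ty": -34,"tz": -30,"rx": 0,"ry": 0,"rz": 0,"fingers": 0},{"tx": 2,"ty": -41,"tz": -40,"rx": 0,"ry": 0,"rz": 0,"fingers": 0},{"tx": 2,"ty": -46,"tz": -50,"rx": 0,"ry": 0,"rz": 0,"fingers": 0},{"tx": 2,"ty": -51,"tz": -61,"rx": 0,"ry": 0,"rz": 0,"fingers": 0},{"tx": 2,"ty": -54,"tz": -72,"rx": 0,"ry": 0,"rz": 0,"fingers": 0},{"tx": 2,"ty": -56,"tz": -83,"rx": 0,"ry": 0,"rz": 0,"fingers": 0},{"tx": 2,"ty": -57,"tz": -95,"rx": 0,"ry": 0,"rz": 0,"fingers": 0}])

```text
clock: 4.15
eef_pos: [0.5328, 0.3575, 0.1802]
orientation: [-0.494, -0.504, 0.505, 0.497]
force: [-4.5, 5.0, -0.6]
opening: 0.0182
```

>>> move_arm(plan=[{"tx": 0,"ty": 0,"tz": -11,"rx": 0,"ry": 0,"rz": 0,"fingers": 0},{"tx": 0,"ty": 1,"tz": -23,"rx": 0,"ry": 0,"rz": 0,"fingers": 0},{"tx": 0,"ty": 4,"tz": -34,"rx": 0,"ry": 0,"rz": 0,"fingers": 0},{"tx": 0,"ty": 7,"tz": -45,"rx": 0,"ry": 0,"rz": 0,"fingers": 0},{"tx": 0,"ty": 12,"tz": -56,"rx": 0,"ry": 0,"rz": 0,"fingers": 0},{"tx": 0,"ty": 17,"tz": -66,"rx": 0,"ry": 0,"rz": 0,"fingers": 0},{"tx": 0,"ty": 17,"tz": -66,"rx": 0,"ry": 0,"rz": 0,"fingers": 0},{"tx": 0,"ty": 17,"tz": -66,"rx": 0,"ry": 0,"rz": 0,"fingers": 0}])

```text
clock: 5.15
eef_pos: [0.6009, 0.3596, 0.1639]
orientation: [0.495, 0.506, -0.503, -0.496]
force: [1.1, 6.6, 0.9]
opening: 0.0173
```

Run:
```python
from h import *
t=env.camera("top");s=env.camera("side")
a=cv2.resize(t[160:260,150:250],None,fx=4,fy=4,interpolation=cv2.INTER_CUBIC)
b=cv2.resize(s[100:200,240:340],None,fx=4,fy=4,interpolation=cv2.INTER_CUBIC)
cv2.imwrite("pics/e4.png",np.hstack([a,b]))
delta((.6,.357,.3),yaw=1)
```

```text
pos [0.6008 0.3595 0.164 ] shift [  -1.8 -136.     0.6] rot [0.1  0.01 0.29] clk 5.25 F [0.1 6.2 0.6] open 0.0177
```

View pics/e4.png

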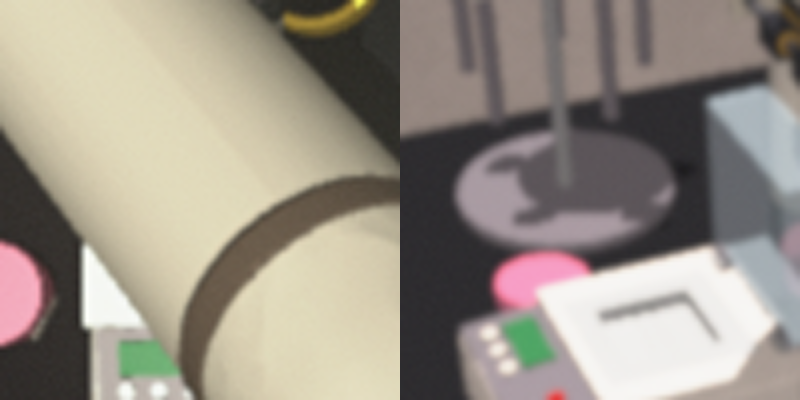

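The cover is open and the well is exposed. I release it and rise.

>>> move_arm(plan=[{"tx": 0,"ty": 0,"tz": 0,"rx": 0,"ry": 0,"rz": 0,"fingers": 40},{"tx": 0,"ty": 0,"tz": 0,"rx": 0,"ry": 0,"rz": 0,"fingers": 60},{"tx": 0,"ty": 0,"tz": 0,"rx": 0,"ry": 0,"rz": 0,"fingers": 60},{"tx": 0,"ty": -30,"tz": 0,"rx": 0,"ry": 0,"rz": 0,"fingers": 60},{"tx": 0,"ty": -80,"tz": 0,"rx": 0,"ry": 0,"rz": 0,"fingers": 100},{"tx": 0,"ty": -130,"tz": 0,"rx": 0,"ry": 0,"rz": 0,"fingers": 100},{"tx": 0,"ty": -130,"tz": 0,"rx": 0,"ry": 0,"rz": 0,"fingers": 100}])

```text
clock: 6.12
eef_pos: [0.6031, 0.3573, 0.2986]
orientation: [0.497, 0.507, -0.5, -0.495]
force: [0.0, -0.0, 0.3]
opening: 0.0804
```

Run:
```python
from h import *
delta((.433,-.100,.2),yaw=0)
```

```text
pos [0.6031 0.3573 0.2986] shift [-455.2   95.1  177.6] rot [0.46 0.84 0.27] clk 6.12 F [ 0.  -0.   0.3] open 0.0804
```

>>> move_arm(plan=[{"tx": -50,"ty": 0,"tz": 20,"rx": 0,"ry": 0,"rz": 0,"fingers": 100},{"tx": -110,"ty": 0,"tz": 40,"rx": 0,"ry": 0.5,"rz": 0,"fingers": 100},{"tx": -165,"ty": 10,"tz": 62,"rx": 0,"ry": 0.5,"rz": 0,"fingers": 100},{"tx": -220,"ty": 25,"tz": 85,"rx": 0,"ry": 0.8,"rz": 0,"fingers": 100},{"tx": -275,"ty": 40,"tz": 107,"rx": 0,"ry": 0.8,"rz": 0,"fingers": 100},{"tx": -330,"ty": 60,"tz": 130,"rx": 0.4,"ry": 0.8,"rz": 0.3,"fingers": 100},{"tx": -385,"ty": 80,"tz": 150,"rx": 0.4,"ry": 0.8,"rz": 0.3,"fingers": 100},{"tx": -440,"ty": 90,"tz": 170,"rx": 0.4,"ry": 0.8,"rz": 0.3,"fingers": 100},{"tx": -455,"ty": 95,"tz": 178,"rx": 0.4,"ry": 0.8,"rz": 0.3,"fingers": 100},{"tx": -455,"ty": 95,"tz": 178,"rx": 0.4,"ry": 0.8,"rz": 0.3,"fingers": 100}])

```text
clock: 7.38
eef_pos: [0.4283, -0.1032, 0.1968]
orientation: [-0.5, -0.496, 0.503, 0.502]
force: [-1.2, -0.4, 0.6]
opening: 0.0919
```

Run:
```python
from h import *
t=env.camera("top");s=env.camera("side")
cv2.imwrite("pics/t5.png",t);cv2.imwrite("pics/s5.png",s)
a=cv2.resize(t[170:270,150:250],None,fx=6,fy=6,interpolation=cv2.INTER_CUBIC)
cv2.imwrite("pics/e5.png",a)
delta((.433,-.100,.09),yaw=0)
```

```text
pos [ 0.4301 -0.1009  0.1976] shift [  1.5 107.6  -3.7] rot [-0.4   0.11 -0.28] clk 7.47 F [-0.2  0.7  0.1] open 0.0917
```

View pics/e5.png

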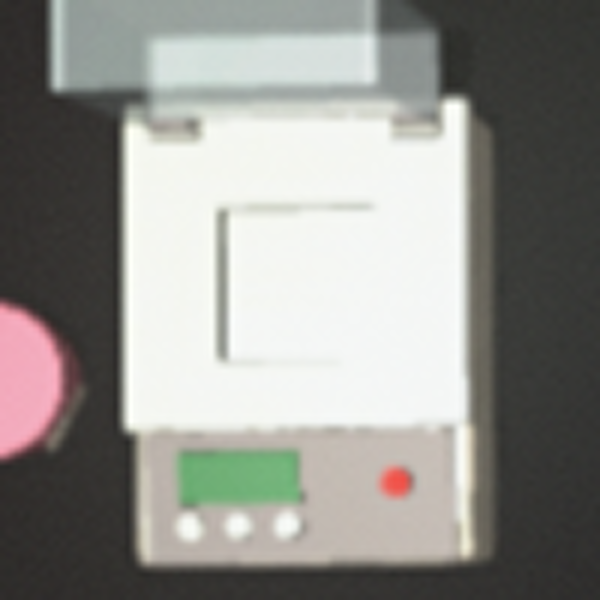

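View pics/s5.png

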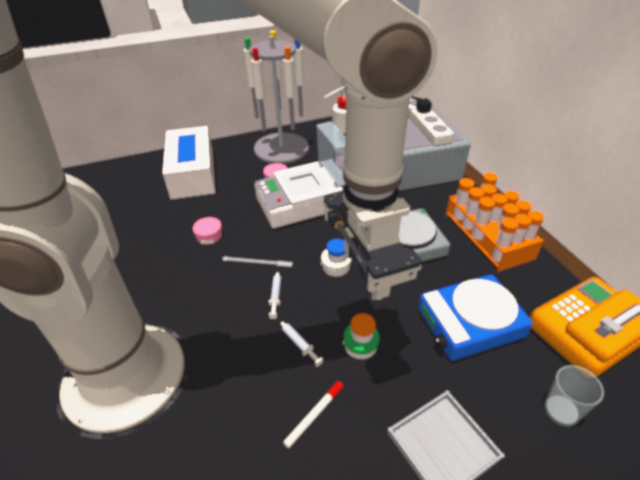

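Run:
```python
from h import *
for x in (296,300): print(onz("top",150+(x+.5)/6-.5,170+283.5/6-.5,.075))
```

```text
[0.47720383 0.354287   0.075     ]
[0.47722243 0.35263705 0.075     ]
```

>>> move_arm(plan=[{"tx": 1,"ty": 50,"tz": -2,"rx": -0.2,"ry": 0,"rz": -0.2,"fingers": 100},{"tx": 1,"ty": 100,"tz": -2,"rx": -0.2,"ry": 0,"rz": -0.2,"fingers": 100},{"tx": 1,"ty": 108,"tz": -2,"rx": -0.2,"ry": 0,"rz": -0.2,"fingers": 100},{"tx": 1,"ty": 108,"tz": -2,"rx": -0.2,"ry": 0,"rz": -0.2,"fingers": 100},{"tx": 1,"ty": 108,"tz": -2,"rx": -0.2,"ry": 0,"rz": -0.2,"fingers": 100}])

```text
clock: 8.1
eef_pos: [0.433, -0.1012, 0.0914]
orientation: [-0.5, -0.5, 0.501, 0.499]
force: [-0.7, -0.0, 0.9]
opening: 0.0919
```

Run:
```python
from h import *
delta((.433,-.100,.048),yaw=0)
s=env.camera("side")
cv2.imwrite("pics/e6.png",cv2.resize(s[250:370,300:430],None,fx=4,fy=4,interpolation=cv2.INTER_CUBIC))
```

```text
pos [ 0.433  -0.1012  0.0914] shift [ 1.3 43.4 -0. ] rot [-0.01  0.12 -0.14] clk 8.1 F [-0.7 -0.   0.9] open 0.0919
```

View pics/e6.png

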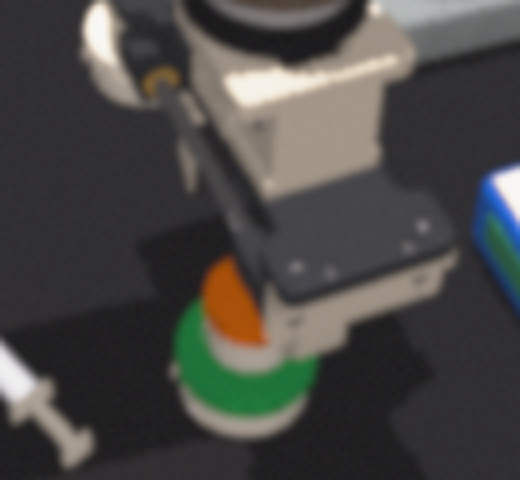

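Run:
```python
from h import *
for p in ((.433,-.166,.0914),(.4235,-.166,.0914),(.4425,-.166,.0914)):
    u,v=proj("side",p);print((u-300)*4,(v-250)*4)
```

```text
312.9770019572961 374.86462531646566
292.7584623740329 381.87789994395007
333.06352523843975 367.8971436394688
```

>>> move_arm(plan=[{"tx": 1,"ty": 22,"tz": 0,"rx": 0,"ry": 0,"rz": 0,"fingers": 100},{"tx": 1,"ty": 43,"tz": 0,"rx": 0,"ry": 0,"rz": 0,"fingers": 100},{"tx": 1,"ty": 43,"tz": 0,"rx": 0,"ry": 0,"rz": 0,"fingers": 80},{"tx": 1,"ty": 43,"tz": 0,"rx": 0,"ry": 0,"rz": 0,"fingers": 65},{"tx": 1,"ty": 43,"tz": 0,"rx": 0,"ry": 0,"rz": 0,"fingers": 52},{"tx": 1,"ty": 43,"tz": 0,"rx": 0,"ry": 0,"rz": 0,"fingers": 44},{"tx": 1,"ty": 43,"tz": 0,"rx": 0,"ry": 0,"rz": 0,"fingers": 35},{"tx": 1,"ty": 43,"tz": 0,"rx": 0,"ry": 0,"rz": 0,"fingers": 20},{"tx": 1,"ty": 43,"tz": 0,"rx": 0,"ry": 0,"rz": 0,"fingers": 0}])

```text
clock: 9.28
eef_pos: [0.4312, -0.1004, 0.0469]
orientation: [-0.499, -0.499, 0.502, 0.5]
force: [-1.0, 0.2, 4.2]
opening: 0.0418
```

Run:
```python
from h import *
delta((.477,.356,.2),yaw=1)
```

```text
pos [ 0.4312 -0.1004  0.0469] shift [ 456.  -154.1  -46. ] rot [-0.19 -0.91 -0.11] clk 9.28 F [-1.   0.2  4.2] open 0.0418
```

>>> move_arm(plan=[{"tx": 0,"ty": -5,"tz": 0,"rx": 0,"ry": 0,"rz": 0,"fingers": 0},{"tx": 0,"ty": -15,"tz": 0,"rx": 0,"ry": 0,"rz": 0,"fingers": 0},{"tx": 0,"ty": -40,"tz": 0,"rx": 0,"ry": 0,"rz": 0,"fingers": 0},{"tx": 0,"ty": -80,"tz": 0,"rx": 0,"ry": 0,"rz": 0,"fingers": 0},{"tx": 0,"ty": -125,"tz": 0,"rx": 0,"ry": 0,"rz": 0,"fingers": 0},{"tx": 0,"ty": -155,"tz": 0,"rx": 0,"ry": 0,"rz": 0,"fingers": 0},{"tx": 0,"ty": -155,"tz": 0,"rx": 0,"ry": 0,"rz": 0,"fingers": 0}])

```text
clock: 10.15
eef_pos: [0.4334, -0.1004, 0.2046]
orientation: [0.501, 0.5, -0.501, -0.498]
force: [0.9, -0.2, -1.5]
opening: 0.0418
```

Run:
```python
from h import *
delta((.477,.356,.2),yaw=1)
s=env.camera("side")
cv2.imwrite("pics/e7.png",cv2.resize(s[200:370,300:450],None,fx=3,fy=3,interpolation=cv2.INTER_CUBIC))
```

```text
pos [ 0.4334 -0.1004  0.2046] shift [456.4   3.1 -44.2] rot [ 0.13 -0.91 -0.2 ] clk 10.15 F [ 0.9 -0.2 -1.5] open 0.0418
```

View pics/e7.png

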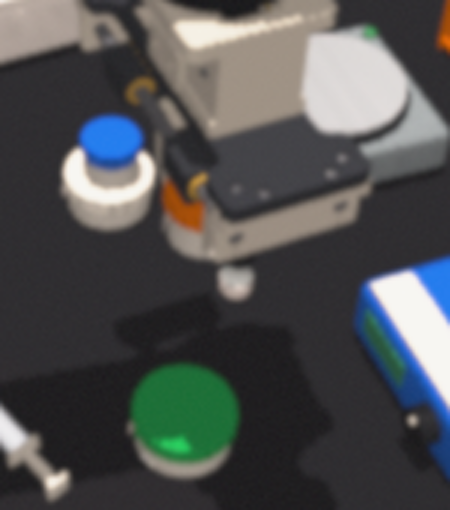

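>>> move_arm(plan=[{"tx": 30,"ty": 0,"tz": -3,"rx": 0,"ry": 0,"rz": 0,"fingers": 0},{"tx": 80,"ty": 0,"tz": -8,"rx": 0,"ry": 0,"rz": 0,"fingers": 0},{"tx": 140,"ty": 0,"tz": -14,"rx": 0,"ry": 0,"rz": 0,"fingers": 0},{"tx": 200,"ty": 0,"tz": -20,"rx": 0,"ry": 0,"rz": 0,"fingers": 0},{"tx": 260,"ty": 0,"tz": -26,"rx": 0,"ry": 0,"rz": 0,"fingers": 0},{"tx": 320,"ty": 0,"tz": -32,"rx": 0,"ry": -0.5,"rz": 0,"fingers": 0},{"tx": 380,"ty": 0,"tz": -38,"rx": 0,"ry": -0.9,"rz": 0,"fingers": 0},{"tx": 430,"ty": 0,"tz": -42,"rx": 0,"ry": -0.9,"rz": 0,"fingers": 0},{"tx": 456,"ty": 0,"tz": -44,"rx": 0,"ry": -0.9,"rz": 0,"fingers": 0},{"tx": 456,"ty": 0,"tz": -44,"rx": 0,"ry": -0.9,"rz": 0,"fingers": 0}])

```text
clock: 11.45
eef_pos: [0.4728, 0.3582, 0.1988]
orientation: [-0.493, -0.503, 0.508, 0.496]
force: [0.3, 0.3, -0.4]
opening: 0.0418
```

>>> move_arm(plan=[{"tx": 0,"ty": 0,"tz": 0,"rx": 0,"ry": 0,"rz": 0,"fingers": 0},{"tx": 0,"ty": 0,"tz": 0,"rx": 0,"ry": 0,"rz": 0,"fingers": 0}])

```text
clock: 11.7
eef_pos: [0.4751, 0.354, 0.2002]
orientation: [-0.496, -0.502, 0.506, 0.496]
force: [-0.2, -0.8, -0.8]
opening: 0.0421
```

Run:
```python
from h import *
delta((.477,.356,.105),yaw=1)
s=env.camera("side")
cv2.imwrite("pics/e8.png",cv2.resize(s[80:230,230:380],None,fx=3.5,fy=3.5,interpolation=cv2.INTER_CUBIC))
```

```text
pos [0.4751 0.354  0.2002] shift [ 2.3 95.2 -2.3] rot [-0.23 -0.13 -0.19] clk 11.7 F [-0.2 -0.8 -0.8] open 0.0421
```

View pics/e8.png

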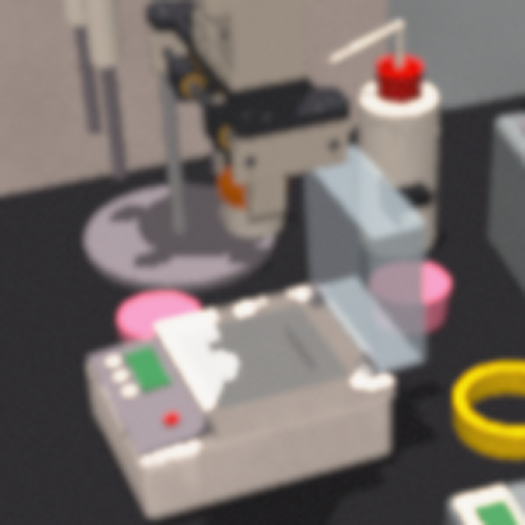

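>>> move_arm(plan=[{"tx": 2,"ty": 25,"tz": -2,"rx": 0,"ry": 0,"rz": 0,"fingers": 0},{"tx": 2,"ty": 65,"tz": -2,"rx": 0,"ry": 0,"rz": 0,"fingers": 0},{"tx": 2,"ty": 90,"tz": -2,"rx": 0,"ry": 0,"rz": 0,"fingers": 0},{"tx": 2,"ty": 97,"tz": -2,"rx": 0,"ry": 0,"rz": 0,"fingers": 0},{"tx": 2,"ty": 97,"tz": -2,"rx": 0,"ry": 0,"rz": 0,"fingers": 0},{"tx": 2,"ty": 97,"tz": -2,"rx": 0,"ry": 0,"rz": 0,"fingers": 0}])

```text
clock: 12.5
eef_pos: [0.4774, 0.3584, 0.1051]
orientation: [-0.495, -0.504, 0.505, 0.496]
force: [-0.3, 0.1, 0.2]
opening: 0.0419
```

Run:
```python
from h import *
delta((.477,.356,.078),yaw=1)
s=env.camera("side")
cv2.imwrite("pics/e9.png",cv2.resize(s[80:230,230:380],None,fx=3.5,fy=3.5,interpolation=cv2.INTER_CUBIC))
```

```text
pos [0.4774 0.3584 0.1051] shift [-2.4 27.1  0.4] rot [-0.09 -0.03 -0.02] clk 12.5 F [-0.3  0.1  0.2] open 0.0419
```

View pics/e9.png

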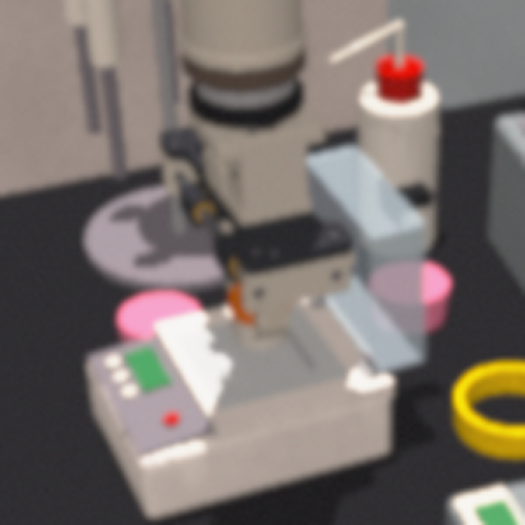

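>>> move_arm(plan=[{"tx": -2,"ty": 8,"tz": 0,"rx": 0,"ry": 0,"rz": 0,"fingers": 0},{"tx": -2,"ty": 16,"tz": 0,"rx": 0,"ry": 0,"rz": 0,"fingers": 0},{"tx": -2,"ty": 21,"tz": 0,"rx": 0,"ry": 0,"rz": 0,"fingers": 0},{"tx": -2,"ty": 24,"tz": 0,"rx": 0,"ry": 0,"rz": 0,"fingers": 0},{"tx": -2,"ty": 25,"tz": 0,"rx": 0,"ry": 0,"rz": 0,"fingers": 0},{"tx": -2,"ty": 26,"tz": 0,"rx": 0,"ry": 0,"rz": 0,"fingers": 0},{"tx": -2,"ty": 26,"tz": 0,"rx": 0,"ry": 0,"rz": 0,"fingers": 0}])

```text
clock: 13.42
eef_pos: [0.4764, 0.356, 0.0779]
orientation: [-0.495, -0.503, 0.506, 0.496]
force: [0.0, -0.1, 0.0]
opening: 0.0418
```

>>> move_arm(plan=[{"tx": 0,"ty": 0.7,"tz": 0,"rx": 0,"ry": 0,"rz": 0,"fingers": 0},{"tx": 0,"ty": 1,"tz": 0,"rx": 0,"ry": 0,"rz": 0,"fingers": 0},{"tx": 0,"ty": 1,"tz": 0,"rx": 0,"ry": 0,"rz": 0,"fingers": 46},{"tx": 0,"ty": 1,"tz": 0,"rx": 0,"ry": 0,"rz": 0,"fingers": 50},{"tx": 0,"ty": 1,"tz": 0,"rx": 0,"ry": 0,"rz": 0,"fingers": 60},{"tx": 0,"ty": 1,"tz": 0,"rx": 0,"ry": 0,"rz": 0,"fingers": 75}])

```text
clock: 14.18
eef_pos: [0.4764, 0.3558, 0.0765]
orientation: [-0.495, -0.503, 0.506, 0.496]
force: [0.3, 0.2, 0.2]
opening: 0.0605
```

>>> move_arm(plan=[{"tx": 0,"ty": -10,"tz": 0,"rx": 0,"ry": 0,"rz": 0,"fingers": 75},{"tx": 0,"ty": -40,"tz": 0,"rx": 0,"ry": 0,"rz": 0,"fingers": 75},{"tx": 0,"ty": -90,"tz": 0,"rx": 0,"ry": 0,"rz": 0,"fingers": 75},{"tx": 0,"ty": -140,"tz": 0,"rx": 0,"ry": 0,"rz": 0,"fingers": 60},{"tx": 0,"ty": -190,"tz": 0,"rx": 0,"ry": 0,"rz": 0,"fingers": 60},{"tx": 0,"ty": -220,"tz": 0,"rx": 0,"ry": 0,"rz": 0,"fingers": 60},{"tx": 0,"ty": -220,"tz": 0,"rx": 0,"ry": 0,"rz": 0,"fingers": 60}])

```text
clock: 15.05
eef_pos: [0.4783, 0.3576, 0.3006]
orientation: [0.496, 0.505, -0.503, -0.496]
force: [-0.2, 0.4, -0.3]
opening: 0.0552
```

Run:
```python
from h import *
delta((.601,.3595,.3),yaw=1)
t=env.camera("top")
s=env.camera("side")
cv2.imwrite("pics/e10.png",np.hstack([cv2.resize(i,None,fx=3,fy=3,interpolation=cv2.INTER_CUBIC) for i in (s[100:230,240:370],t[160:290,130:260])]))
```

```text
pos [0.4783 0.3576 0.3006] shift [  -0.2    0.8 -122.7] rot [ 0.11 -0.01  0.1 ] clk 15.05 F [-0.2  0.4 -0.3] open 0.0552
```

View pics/e10.png

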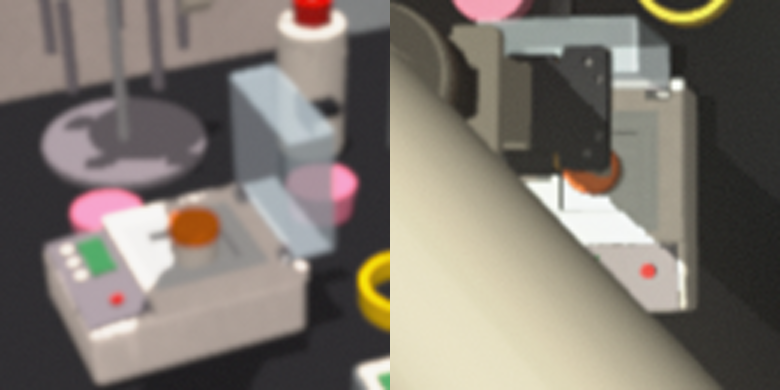

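The orange pot stands in the well, in the middle to the eye. Next I move to the tab.

>>> move_arm(plan=[{"tx": 0,"ty": 0,"tz": -50,"rx": 0,"ry": 0,"rz": 0,"fingers": 60},{"tx": 0,"ty": 0,"tz": -100,"rx": 0,"ry": 0,"rz": 0,"fingers": 60},{"tx": 0,"ty": 0,"tz": -122,"rx": 0,"ry": 0,"rz": 0,"fingers": 60},{"tx": 0,"ty": 10,"tz": -122,"rx": 0,"ry": 0,"rz": 0,"fingers": 60},{"tx": 0,"ty": 60,"tz": -122,"rx": 0,"ry": 0,"rz": 0,"fingers": 60},{"tx": 0,"ty": 90,"tz": -122,"rx": 0,"ry": 0,"rz": 0,"fingers": 60},{"tx": 0,"ty": 90,"tz": -122,"rx": 0,"ry": 0,"rz": 0,"fingers": 60},{"tx": 0,"ty": 90,"tz": -122,"rx": 0,"ry": 0,"rz": 0,"fingers": 60}])

```text
clock: 16.15
eef_pos: [0.5984, 0.3589, 0.2072]
orientation: [-0.495, -0.504, 0.506, 0.496]
force: [-0.4, 0.4, 0.6]
opening: 0.0551
```

Run:
```python
from h import *
delta((.601,.3595,.164),yaw=1)
```

```text
pos [0.5984 0.3589 0.2072] shift [ 0.6 43.2 -2.8] rot [-0.18  0.04 -0.05] clk 16.15 F [-0.4  0.4  0.6] open 0.0551
```

>>> move_arm(plan=[{"tx": 1,"ty": 15,"tz": -2,"rx": 0,"ry": 0,"rz": 0,"fingers": 60},{"tx": 1,"ty": 30,"tz": -2,"rx": 0,"ry": 0,"rz": 0,"fingers": 60},{"tx": 1,"ty": 43,"tz": -2,"rx": 0,"ry": 0,"rz": 0,"fingers": 60},{"tx": 1,"ty": 43,"tz": -2,"rx": 0,"ry": 0,"rz": 0,"fingers": 45},{"tx": 1,"ty": 43,"tz": -2,"rx": 0,"ry": 0,"rz": 0,"fingers": 30},{"tx": 1,"ty": 43,"tz": -2,"rx": 0,"ry": 0,"rz": 0,"fingers": 15},{"tx": 1,"ty": 43,"tz": -2,"rx": 0,"ry": 0,"rz": 0,"fingers": 0},{"tx": 1,"ty": 43,"tz": -2,"rx": 0,"ry": 0,"rz": 0,"fingers": 0}])

```text
clock: 17.15
eef_pos: [0.6009, 0.3596, 0.1638]
orientation: [-0.495, -0.504, 0.505, 0.496]
force: [-0.1, 0.7, 0.7]
opening: 0.0175
```

Run:
```python
from h import *
delta((.601,.3595,.164),yaw=1)
import numpy as np
for th in (1.5,1.4,1.3,1.2,1.1,1.0,.9,.8,.7,.6,.5,.4,.3,.2,.1,.05,0,-.02):
    f=lambda t:np.array([-100*np.cos(t)+58*np.sin(t),100*np.sin(t)+58*np.cos(t)])
    a=f(th)-f(1.6); b=f(th)-f(.8);print(th,"tz",round(-a[0]),"ty",round(-a[1]),"| from .8:",round(-b[0]),round(-b[1]))
```

```text
pos [0.6009 0.3596 0.1638] shift [-0.1 -0.2 -0.1] rot [-0.15  0.01 -0.05] clk 17.15 F [-0.1  0.7  0.7] open 0.0175
1.5 tz 10 ty -6 | from .8: -79 8
1.4 tz 21 ty -10 | from .8: -68 4
1.3 tz 32 ty -14 | from .8: -57 0
1.2 tz 43 ty -16 | from .8: -46 -2
1.1 tz 55 ty -17 | from .8: -34 -3
1.0 tz 66 ty -17 | from .8: -23 -3
0.9 tz 78 ty -16 | from .8: -11 -2
0.8 tz 89 ty -14 | from .8: 0 0
0.7 tz 100 ty -11 | from .8: 11 3
0.6 tz 111 ty -6 | from .8: 22 8
0.5 tz 121 ty -1 | from .8: 32 13
0.4 tz 130 ty 6 | from .8: 41 20
0.3 tz 139 ty 13 | from .8: 50 27
0.2 tz 147 ty 22 | from .8: 58 35
0.1 tz 155 ty 31 | from .8: 66 44
0.05 tz 158 ty 35 | from .8: 69 49
0 tz 161 ty 40 | from .8: 72 54
-0.02 tz 162 ty 42 | from .8: 73 56
```

>>> move_arm(plan=[{"tx": 0,"ty": -6,"tz": 10,"rx": 0,"ry": 0,"rz": 0,"fingers": 0},{"tx": 0,"ty": -10,"tz": 21,"rx": 0,"ry": 0,"rz": 0,"fingers": 0},{"tx": 0,"ty": -14,"tz": 32,"rx": 0,"ry": 0,"rz": 0,"fingers": 0},{"tx": 0,"ty": -16,"tz": 43,"rx": 0,"ry": 0,"rz": 0,"fingers": 0},{"tx": 0,"ty": -17,"tz": 55,"rx": 0,"ry": 0,"rz": 0,"fingers": 0},{"tx": 0,"ty": -17,"tz": 66,"rx": 0,"ry": 0,"rz": 0,"fingers": 0},{"tx": 0,"ty": -16,"tz": 78,"rx": 0,"ry": 0,"rz": 0,"fingers": 0},{"tx": 0,"ty": -14,"tz": 89,"rx": 0,"ry": 0,"rz": 0,"fingers": 0}])

```text
clock: 18.15
eef_pos: [0.5115, 0.3569, 0.1777]
orientation: [-0.496, -0.503, 0.505, 0.496]
force: [4.4, -0.5, -4.1]
opening: 0.0176
```

>>> move_arm(plan=[{"tx": 0,"ty": 3,"tz": 11,"rx": 0,"ry": 0,"rz": 0,"fingers": 0},{"tx": 0,"ty": 8,"tz": 22,"rx": 0,"ry": 0,"rz": 0,"fingers": 0},{"tx": 0,"ty": 13,"tz": 32,"rx": 0,"ry": 0,"rz": 0,"fingers": 0},{"tx": 0,"ty": 20,"tz": 41,"rx": 0,"ry": 0,"rz": 0,"fingers": 0},{"tx": 0,"ty": 27,"tz": 50,"rx": 0,"ry": 0,"rz": 0,"fingers": 0},{"tx": 0,"ty": 35,"tz": 58,"rx": 0,"ry": 0,"rz": 0,"fingers": 0},{"tx": 0,"ty": 44,"tz": 66,"rx": 0,"ry": 0,"rz": 0,"fingers": 0},{"tx": 0,"ty": 49,"tz": 69,"rx": 0,"ry": 0,"rz": 0,"fingers": 0},{"tx": 0,"ty": 54,"tz": 72,"rx": 0,"ry": 0,"rz": 0,"fingers": 0},{"tx": 0,"ty": 54,"tz": 72,"rx": 0,"ry": 0,"rz": 0,"fingers": 0}])

```text
clock: 19.4
eef_pos: [0.4371, 0.3548, 0.1231]
orientation: [-0.495, -0.501, 0.507, 0.496]
force: [-1.4, -5.2, 2.0]
opening: 0.0177
```

>>> move_arm(plan=[{"tx": 1,"ty": 2,"tz": -2,"rx": 0,"ry": 0,"rz": 0,"fingers": 0},{"tx": 1,"ty": 3,"tz": -2,"rx": 0,"ry": 0,"rz": 0,"fingers": 0},{"tx": 1,"ty": 3,"tz": -2,"rx": 0,"ry": 0,"rz": 0,"fingers": 0}])

```text
clock: 19.77
eef_pos: [0.4372, 0.3548, 0.1226]
orientation: [-0.495, -0.5, 0.509, 0.496]
force: [-11.2, -14.2, 27.9]
opening: 0.0176
```

The push met about 28 N with no further movement, so the cover is on its stop. I ease off and release.

>>> move_arm(plan=[{"tx": 0,"ty": -2,"tz": 1,"rx": 0,"ry": 0,"rz": 0,"fingers": 20},{"tx": 0,"ty": -2,"tz": 1,"rx": 0,"ry": 0,"rz": 0,"fingers": 50},{"tx": 0,"ty": -2,"tz": 1,"rx": 0,"ry": 0,"rz": 0,"fingers": 60},{"tx": 0,"ty": -2,"tz": 1,"rx": 0,"ry": 0,"rz": 0,"fingers": 60},{"tx": 0,"ty": -20,"tz": 1,"rx": 0,"ry": 0,"rz": 0,"fingers": 60},{"tx": 0,"ty": -60,"tz": 1,"rx": 0,"ry": 0,"rz": 0,"fingers": 100},{"tx": 0,"ty": -100,"tz": 1,"rx": 0,"ry": 0,"rz": 0,"fingers": 100},{"tx": 0,"ty": -130,"tz": 1,"rx": 0,"ry": 0,"rz": 0,"fingers": 100},{"tx": 0,"ty": -130,"tz": 1,"rx": 0,"ry": 0,"rz": 0,"fingers": 100}])

```text
clock: 20.9
eef_pos: [0.4424, 0.3593, 0.255]
orientation: [0.496, 0.505, -0.503, -0.496]
force: [0.2, 0.6, -0.2]
opening: 0.0897
```

Run:
```python
from h import *
delta((.466,.108,.2),yaw=0)
delta((.432,-.1025,.2),yaw=-10)
```

```text
pos [0.4424 0.3593 0.255 ] shift [-251.8   54.4  -19.1] rot [0.12 0.99 0.14] clk 20.9 F [ 0.2  0.6 -0.2] open 0.0897
pos [0.4424 0.3593 0.255 ] shift [-461.7   53.9   18.5] rot [ 0.1  10.99  0.15] clk 20.9 F [ 0.2  0.6 -0.2] open 0.0897
```

>>> move_arm(plan=[{"tx": -50,"ty": 10,"tz": -4,"rx": 0,"ry": 0.2,"rz": 0,"fingers": 100},{"tx": -110,"ty": 20,"tz": -8,"rx": 0,"ry": 0.5,"rz": 0,"fingers": 100},{"tx": -170,"ty": 35,"tz": -12,"rx": 0,"ry": 0.8,"rz": 0,"fingers": 100},{"tx": -225,"ty": 50,"tz": -17,"rx": 0,"ry": 1,"rz": 0,"fingers": 100},{"tx": -252,"ty": 54,"tz": -19,"rx": 0,"ry": 1,"rz": 0,"fingers": 100},{"tx": -252,"ty": 100,"tz": -19,"rx": 0,"ry": 1,"rz": 0,"fingers": 100},{"tx": -252,"ty": 150,"tz": -19,"rx": 0,"ry": 1,"rz": 0,"fingers": 100},{"tx": -252,"ty": 160,"tz": -19,"rx": 0,"ry": 1,"rz": 0,"fingers": 100},{"tx": -252,"ty": 160,"tz": -19,"rx": 0,"ry": 1,"rz": 0,"fingers": 100},{"tx": -252,"ty": 160,"tz": -19,"rx": 0,"ry": 1,"rz": 0,"fingers": 100}])

```text
clock: 22.15
eef_pos: [0.4652, 0.1061, 0.0929]
orientation: [-0.5, -0.5, 0.5, 0.5]
force: [0.5, 0.1, -1.0]
opening: 0.0919
```

Run:
```python
from h import *
delta((.4665,.108,.046),yaw=0)
s=env.camera("side")
t=env.camera("top")
cv2.imwrite("pics/e11.png",np.hstack([cv2.resize(i,None,fx=3,fy=3,interpolation=cv2.INTER_CUBIC) for i in (s[100:230,240:370],t[160:290,130:260],s[170:300,280:410])])[:,:])
cv2.imwrite("pics/e11.png",cv2.resize(cv2.imread("pics/e11.png"),(795,265)))
```

```text
pos [0.4652 0.1061 0.0929] shift [ 1.9 46.9 -1.3] rot [-0.04  0.01 -0.07] clk 22.15 F [ 0.5  0.1 -1. ] open 0.0919
```

View pics/e11.png

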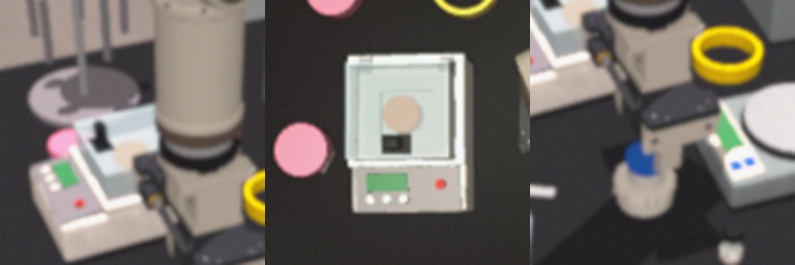

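The cover is closed over the orange pot, which sits central in the well. Next I take the blue pot.

>>> move_arm(plan=[{"tx": 2,"ty": 24,"tz": -1,"rx": 0,"ry": 0,"rz": 0,"fingers": 100},{"tx": 2,"ty": 46,"tz": -1,"rx": 0,"ry": 0,"rz": 0,"fingers": 100},{"tx": 2,"ty": 46,"tz": -1,"rx": 0,"ry": 0,"rz": 0,"fingers": 80},{"tx": 2,"ty": 46,"tz": -1,"rx": 0,"ry": 0,"rz": 0,"fingers": 65},{"tx": 2,"ty": 46,"tz": -1,"rx": 0,"ry": 0,"rz": 0,"fingers": 52},{"tx": 2,"ty": 46,"tz": -1,"rx": 0,"ry": 0,"rz": 0,"fingers": 44},{"tx": 2,"ty": 46,"tz": -1,"rx": 0,"ry": 0,"rz": 0,"fingers": 35},{"tx": 2,"ty": 46,"tz": -1,"rx": 0,"ry": 0,"rz": 0,"fingers": 20},{"tx": 2,"ty": 46,"tz": -1,"rx": 0,"ry": 0,"rz": 0,"fingers": 0}])

```text
clock: 23.38
eef_pos: [0.4648, 0.1076, 0.0454]
orientation: [-0.5, -0.499, 0.501, 0.5]
force: [-0.7, -0.2, 4.4]
opening: 0.0422
```

>>> move_arm(plan=[{"tx": 0,"ty": -5,"tz": 0,"rx": 0,"ry": 0,"rz": 0,"fingers": 0},{"tx": 0,"ty": -15,"tz": 0,"rx": 0,"ry": 0,"rz": 0,"fingers": 0},{"tx": 0,"ty": -40,"tz": 0,"rx": 0,"ry": 0,"rz": 0,"fingers": 0},{"tx": 0,"ty": -75,"tz": 0,"rx": 0,"ry": 0,"rz": 0,"fingers": 0},{"tx": 0,"ty": -100,"tz": 0,"rx": 0,"ry": 0,"rz": 0,"fingers": 0},{"tx": 0,"ty": -100,"tz": 0,"rx": 0,"ry": 0,"rz": 0,"fingers": 0},{"tx": 0,"ty": -100,"tz": 0,"rx": 0,"ry": 0,"rz": 0,"fingers": 0}])

```text
clock: 24.25
eef_pos: [0.4646, 0.1074, 0.1449]
orientation: [-0.5, -0.498, 0.501, 0.501]
force: [-0.5, -0.1, -1.3]
opening: 0.0417
```

Run:
```python
from h import *
delta((.651,.113,.15),yaw=0)
s=env.camera("side")
cv2.imwrite("pics/e12.png",cv2.resize(s[150:300,270:450],None,fx=3,fy=3,interpolation=cv2.INTER_CUBIC))
```

```text
pos [0.4646 0.1074 0.1449] shift [   5.7   -5.8 -186.4] rot [-0.22 -0.02 -0.12] clk 24.25 F [-0.5 -0.1 -1.3] open 0.0417
```

View pics/e12.png

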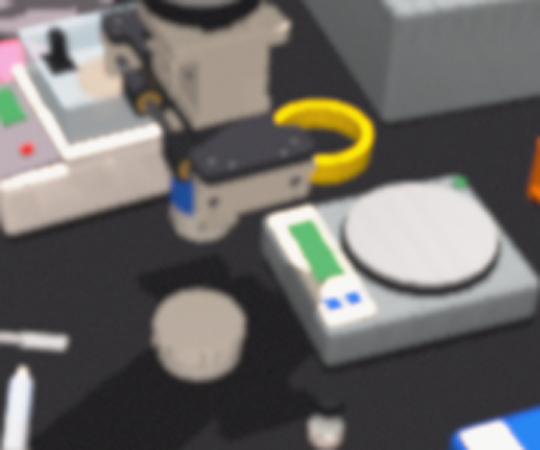

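>>> move_arm(plan=[{"tx": 1,"ty": -6,"tz": -30,"rx": 0,"ry": 0,"rz": 0,"fingers": 0},{"tx": 3,"ty": -6,"tz": -75,"rx": 0,"ry": 0,"rz": 0,"fingers": 0},{"tx": 4,"ty": -6,"tz": -125,"rx": 0,"ry": 0,"rz": 0,"fingers": 0},{"tx": 6,"ty": -6,"tz": -165,"rx": 0,"ry": 0,"rz": 0,"fingers": 0},{"tx": 6,"ty": -6,"tz": -185,"rx": 0,"ry": 0,"rz": 0,"fingers": 0},{"tx": 6,"ty": 20,"tz": -185,"rx": 0,"ry": 0,"rz": 0,"fingers": 0},{"tx": 6,"ty": 45,"tz": -185,"rx": 0,"ry": 0,"rz": 0,"fingers": 0},{"tx": 6,"ty": 53,"tz": -185,"rx": 0,"ry": 0,"rz": 0,"fingers": 0},{"tx": 6,"ty": 53,"tz": -185,"rx": 0,"ry": 0,"rz": 0,"fingers": 0},{"tx": 6,"ty": 53,"tz": -185,"rx": 0,"ry": 0,"rz": 0,"fingers": 0}])

```text
clock: 25.55
eef_pos: [0.6504, 0.1138, 0.0924]
orientation: [-0.5, -0.499, 0.501, 0.5]
force: [0.4, 0.8, -0.4]
opening: 0.0421
```

Run:
```python
from h import *
delta((.650,.113,.0715),yaw=0)
s=env.camera("side")
cv2.imwrite("pics/e13.png",cv2.resize(s[130:280,320:500],None,fx=3,fy=3,interpolation=cv2.INTER_CUBIC))
```

```text
pos [0.6504 0.1138 0.0924] shift [-0.8 20.9  0.4] rot [-0.12 -0.01 -0.08] clk 25.55 F [ 0.4  0.8 -0.4] open 0.0421
```

View pics/e13.png

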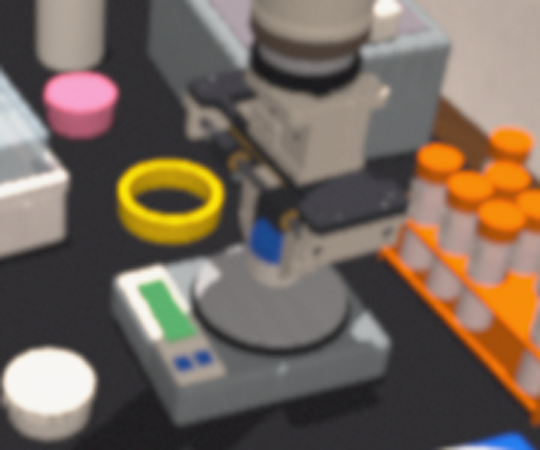

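>>> move_arm(plan=[{"tx": -1,"ty": 8,"tz": 0,"rx": 0,"ry": 0,"rz": 0,"fingers": 0},{"tx": -1,"ty": 15,"tz": 0,"rx": 0,"ry": 0,"rz": 0,"fingers": 0},{"tx": -1,"ty": 18,"tz": 0,"rx": 0,"ry": 0,"rz": 0,"fingers": 0},{"tx": -1,"ty": 20,"tz": 0,"rx": 0,"ry": 0,"rz": 0,"fingers": 0},{"tx": -1,"ty": 20.5,"tz": 0,"rx": 0,"ry": 0,"rz": 0,"fingers": 0},{"tx": -1,"ty": 20.5,"tz": 0,"rx": 0,"ry": 0,"rz": 0,"fingers": 0}])

```text
clock: 26.35
eef_pos: [0.6496, 0.1125, 0.0716]
orientation: [-0.5, -0.499, 0.501, 0.5]
force: [-3.1, -0.9, 4.6]
opening: 0.0417
```

Contact (4.6 N up), so I release.

>>> move_arm(plan=[{"tx": 0,"ty": 0,"tz": 0,"rx": 0,"ry": 0,"rz": 0,"fingers": 46},{"tx": 0,"ty": 0,"tz": 0,"rx": 0,"ry": 0,"rz": 0,"fingers": 50},{"tx": 0,"ty": 0,"tz": 0,"rx": 0,"ry": 0,"rz": 0,"fingers": 65},{"tx": 0,"ty": 0,"tz": 0,"rx": 0,"ry": 0,"rz": 0,"fingers": 85},{"tx": 0,"ty": -10,"tz": 0,"rx": 0,"ry": 0,"rz": 0,"fingers": 85},{"tx": 0,"ty": -40,"tz": 0,"rx": 0,"ry": 0,"rz": 0,"fingers": 100},{"tx": 0,"ty": -85,"tz": 0,"rx": 0,"ry": 0,"rz": 0,"fingers": 100},{"tx": 0,"ty": -110,"tz": 0,"rx": 0,"ry": 0,"rz": 0,"fingers": 100},{"tx": 0,"ty": -110,"tz": 0,"rx": 0,"ry": 0,"rz": 0,"fingers": 100}])

```text
clock: 27.48
eef_pos: [0.6521, 0.1133, 0.1846]
orientation: [0.501, 0.5, -0.5, -0.499]
force: [0.0, -0.5, -0.6]
opening: 0.0911
```

Run:
```python
from h import *
delta((.466,.1105,.06),yaw=0)
```

```text
pos [0.6521 0.1133 0.1846] shift [ -2.8 124.2 186.5] rot [ 0.14 -0.01 -0.04] clk 27.48 F [ 0.  -0.5 -0.6] open 0.0911
```

Run:
```python
from h import *
s=env.camera("side");t=env.camera("top")
cv2.imwrite("pics/s14.png",s);cv2.imwrite("pics/t14.png",t)
cv2.imwrite("pics/e14.png",np.hstack([cv2.resize(i,None,fx=2.5,fy=2.5,interpolation=cv2.INTER_CUBIC) for i in (s[190:350,310:470],t[120:280,260:420])]))
```

```text
(no output)
```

View pics/e14.png

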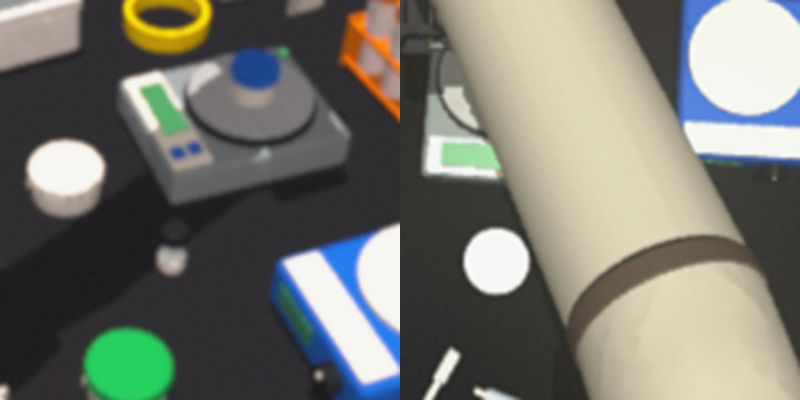

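Blue is standing on the pan. Now the white pot's position, from both views.

Run:
```python
from h import *
im={"top":cv2.imread("pics/t14.png"),"side":cv2.imread("pics/s14.png")}
def blob(n,box,lo,hi):
    x0,x1,y0,y1=box;m=cv2.inRange(cv2.cvtColor(im[n][y0:y1,x0:x1],cv2.COLOR_BGR2HSV),np.array(lo),np.array(hi))
    c=max(cv2.findContours(m,cv2.RETR_EXTERNAL,cv2.CHAIN_APPROX_NONE)[0],key=cv2.contourArea);h=cv2.convexHull(c)
    e=cv2.fitEllipse(h);print(n,np.round(e[0],1)+[x0,y0],np.round(e[1],1));return e[0][0]+x0,e[0][1]+y0
w=blob("top",(280,312,205,242),(0,0,140),(180,60,255));ws=blob("side",(315,360,240,280),(0,0,225),(180,60,255))
print(onz("top",*w,.032),tri(w,ws))
g=blob("side",(335,390,310,360),(50,100,190),(80,255,255));print(onz("side",*g,.032))
b=blob("side",(395,430,205,235),(100,100,100),(125,255,255));print("blue (side, cap incl. side wall; bias)",onz("side",*b,.090))
```

```text
top [298.1 224.1] [26.2 26.4]
side [335.7 256.9] [20.8 28.8]
[0.46580303 0.1111413  0.032     ] (array([0.46677053, 0.11085075, 0.03169597]), np.float64(0.0019707674165991527))
side [361.2 335.9] [26.9 32.5]
[ 0.43258104 -0.10330595  0.032     ]
side [411.8 216.9] [16.1 20.1]
blue (side, cap incl. side wall; bias) [0.65307262 0.11117796 0.09      ]
```

>>> move_arm(plan=[{"tx": 0,"ty": 0,"tz": 40,"rx": 0,"ry": 0,"rz": 0,"fingers": 100},{"tx": -1,"ty": 10,"tz": 95,"rx": 0,"ry": 0,"rz": 0,"fingers": 100},{"tx": -2,"ty": 30,"tz": 145,"rx": 0,"ry": 0,"rz": 0,"fingers": 100},{"tx": -3,"ty": 60,"tz": 180,"rx": 0,"ry": 0,"rz": 0,"fingers": 100},{"tx": -3,"ty": 100,"tz": 187,"rx": 0,"ry": 0,"rz": 0,"fingers": 100},{"tx": -3,"ty": 124,"tz": 187,"rx": 0,"ry": 0,"rz": 0,"fingers": 100},{"tx": -3,"ty": 124,"tz": 187,"rx": 0,"ry": 0,"rz": 0,"fingers": 100},{"tx": -3,"ty": 124,"tz": 187,"rx": 0,"ry": 0,"rz": 0,"fingers": 100}])

```text
clock: 28.58
eef_pos: [0.4628, 0.1097, 0.0579]
orientation: [-0.499, -0.499, 0.501, 0.501]
force: [0.1, -0.7, -0.0]
opening: 0.0921
```

Run:
```python
from h import *
delta((.466,.111,.009),yaw=0)
```

```text
pos [0.4628 0.1097 0.0579] shift [ 1.4 48.9 -3.4] rot [-0.22 -0.01 -0.09] clk 28.57 F [ 0.1 -0.7 -0. ] open 0.0921
```

>>> move_arm(plan=[{"tx": 1,"ty": 24,"tz": -3,"rx": 0,"ry": 0,"rz": 0,"fingers": 100},{"tx": 1,"ty": 47,"tz": -3,"rx": 0,"ry": 0,"rz": 0,"fingers": 100},{"tx": 1,"ty": 47,"tz": -3,"rx": 0,"ry": 0,"rz": 0,"fingers": 85},{"tx": 1,"ty": 47,"tz": -3,"rx": 0,"ry": 0,"rz": 0,"fingers": 75},{"tx": 1,"ty": 47,"tz": -3,"rx": 0,"ry": 0,"rz": 0,"fingers": 68},{"tx": 1,"ty": 47,"tz": -3,"rx": 0,"ry": 0,"rz": 0,"fingers": 55},{"tx": 1,"ty": 47,"tz": -3,"rx": 0,"ry": 0,"rz": 0,"fingers": 30},{"tx": 1,"ty": 47,"tz": -3,"rx": 0,"ry": 0,"rz": 0,"fingers": 0},{"tx": 1,"ty": 47,"tz": -3,"rx": 0,"ry": 0,"rz": 0,"fingers": 0}])

```text
clock: 29.7
eef_pos: [0.4665, 0.1108, 0.0118]
orientation: [-0.5, -0.499, 0.501, 0.5]
force: [-0.6, -0.8, 7.2]
opening: 0.0642
```

>>> move_arm(plan=[{"tx": 0,"ty": -5,"tz": 0,"rx": 0,"ry": 0,"rz": 0,"fingers": 0},{"tx": 0,"ty": -15,"tz": 0,"rx": 0,"ry": 0,"rz": 0,"fingers": 0},{"tx": 0,"ty": -40,"tz": 0,"rx": 0,"ry": 0,"rz": 0,"fingers": 0},{"tx": 0,"ty": -75,"tz": 0,"rx": 0,"ry": 0,"rz": 0,"fingers": 0},{"tx": 0,"ty": -115,"tz": 0,"rx": 0,"ry": 0,"rz": 0,"fingers": 0},{"tx": 0,"ty": -140,"tz": 0,"rx": 0,"ry": 0,"rz": 0,"fingers": 0},{"tx": 0,"ty": -140,"tz": 0,"rx": 0,"ry": 0,"rz": 0,"fingers": 0}])

```text
clock: 30.58
eef_pos: [0.4676, 0.111, 0.1529]
orientation: [0.501, 0.5, -0.5, -0.499]
force: [-0.6, 0.1, -1.3]
opening: 0.064
```

Run:
```python
from h import *
delta((.673,-.1405,.15),yaw=0)
s=env.camera("side")
cv2.imwrite("pics/e15.png",cv2.resize(s[150:350,290:540],None,fx=2.5,fy=2.5,interpolation=cv2.INTER_CUBIC))
```

```text
pos [0.4676 0.111  0.1529] shift [-251.4    3.5 -205.5] rot [ 0.08 -0.03 -0.07] clk 30.57 F [-0.6  0.1 -1.3] open 0.064
```

View pics/e15.png

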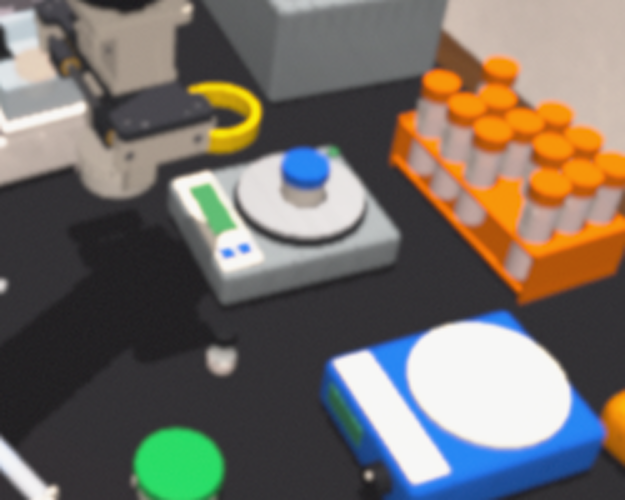

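>>> move_arm(plan=[{"tx": -25,"ty": 0,"tz": -10,"rx": 0,"ry": 0,"rz": 0,"fingers": 0},{"tx": -70,"ty": 0,"tz": -40,"rx": 0,"ry": 0,"rz": 0,"fingers": 0},{"tx": -115,"ty": 0,"tz": -75,"rx": 0,"ry": 0,"rz": 0,"fingers": 0},{"tx": -160,"ty": 0,"tz": -115,"rx": 0,"ry": 0,"rz": 0,"fingers": 0},{"tx": -205,"ty": 0,"tz": -155,"rx": 0,"ry": 0,"rz": 0,"fingers": 0},{"tx": -240,"ty": 0,"tz": -190,"rx": 0,"ry": 0,"rz": 0,"fingers": 0},{"tx": -251,"ty": 20,"tz": -204,"rx": 0,"ry": 0,"rz": 0,"fingers": 0},{"tx": -251,"ty": 50,"tz": -205,"rx": 0,"ry": 0,"rz": 0,"fingers": 0},{"tx": -251,"ty": 58,"tz": -205,"rx": 0,"ry": 0,"rz": 0,"fingers": 0},{"tx": -251,"ty": 58,"tz": -205,"rx": 0,"ry": 0,"rz": 0,"fingers": 0}])

```text
clock: 31.88
eef_pos: [0.6694, -0.1398, 0.0908]
orientation: [-0.498, -0.498, 0.502, 0.501]
force: [-1.1, 1.0, -0.8]
opening: 0.064
```

>>> move_arm(plan=[{"tx": 0,"ty": 0,"tz": 0,"rx": 0,"ry": 0,"rz": 0,"fingers": 0},{"tx": 0,"ty": 0,"tz": 0,"rx": 0,"ry": 0,"rz": 0,"fingers": 0}])

```text
clock: 32.12
eef_pos: [0.6715, -0.1405, 0.0939]
orientation: [-0.5, -0.499, 0.501, 0.5]
force: [-0.4, 0.7, -1.7]
opening: 0.0639
```

Run:
```python
from h import *
delta((.673,-.1405,.074),yaw=0)
s=env.camera("side")
cv2.imwrite("pics/e16.png",cv2.resize(s[190:370,390:590],None,fx=3,fy=3,interpolation=cv2.INTER_CUBIC))
```

```text
pos [ 0.6715 -0.1405  0.0939] shift [ 0.  19.9 -1.5] rot [-0.08  0.   -0.13] clk 32.12 F [-0.4  0.7 -1.7] open 0.0639
```

View pics/e16.png

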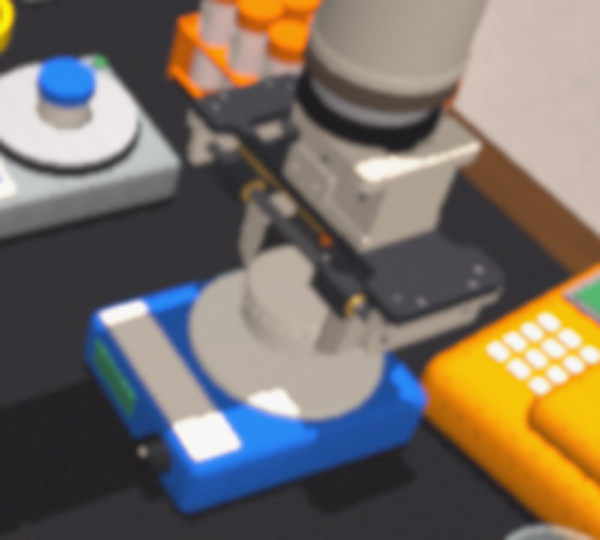

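>>> move_arm(plan=[{"tx": 0,"ty": 8,"tz": -1,"rx": 0,"ry": 0,"rz": 0,"fingers": 0},{"tx": 0,"ty": 14,"tz": -1,"rx": 0,"ry": 0,"rz": 0,"fingers": 0},{"tx": 0,"ty": 17,"tz": -1,"rx": 0,"ry": 0,"rz": 0,"fingers": 0},{"tx": 0,"ty": 19,"tz": -1,"rx": 0,"ry": 0,"rz": 0,"fingers": 0},{"tx": 0,"ty": 19.5,"tz": -1,"rx": 0,"ry": 0,"rz": 0,"fingers": 0},{"tx": 0,"ty": 19.5,"tz": -1,"rx": 0,"ry": 0,"rz": 0,"fingers": 0}])

```text
clock: 32.92
eef_pos: [0.6716, -0.1405, 0.074]
orientation: [-0.5, -0.499, 0.501, 0.5]
force: [-3.2, -0.0, 5.6]
opening: 0.0641
```

Contact (5.6 N), so I release.

>>> move_arm(plan=[{"tx": 0,"ty": 0,"tz": 0,"rx": 0,"ry": 0,"rz": 0,"fingers": 72},{"tx": 0,"ty": 0,"tz": 0,"rx": 0,"ry": 0,"rz": 0,"fingers": 80},{"tx": 0,"ty": 0,"tz": 0,"rx": 0,"ry": 0,"rz": 0,"fingers": 95},{"tx": 0,"ty": 0,"tz": 0,"rx": 0,"ry": 0,"rz": 0,"fingers": 100},{"tx": 0,"ty": -10,"tz": 0,"rx": 0,"ry": 0,"rz": 0,"fingers": 100},{"tx": 0,"ty": -40,"tz": 0,"rx": 0,"ry": 0,"rz": 0,"fingers": 100},{"tx": 0,"ty": -80,"tz": 0,"rx": 0,"ry": 0,"rz": 0,"fingers": 100},{"tx": 0,"ty": -80,"tz": 0,"rx": 0,"ry": 0,"rz": 0,"fingers": 100}])

```text
clock: 33.92
eef_pos: [0.6752, -0.1406, 0.1581]
orientation: [0.502, 0.5, -0.5, -0.498]
force: [0.4, 0.1, 1.1]
opening: 0.0916
```

Run:
```python
from h import *
delta((.431,-.103,.07),yaw=-10)
s=env.camera("side");t=env.camera("top")
cv2.imwrite("pics/e17.png",np.hstack([cv2.resize(i,None,fx=2.5,fy=2.5,interpolation=cv2.INTER_CUBIC) for i in (s[240:400,330:490],s[240:400,420:580][:, :])]))
cv2.imwrite("pics/t17.png",t);cv2.imwrite("pics/s17.png",s)
```

```text
pos [ 0.6752 -0.1406  0.1581] shift [ 37.9  86.8 244.6] rot [ 0.3   9.99 -0.16] clk 33.92 F [0.4 0.1 1.1] open 0.0916
```

View pics/t17.png

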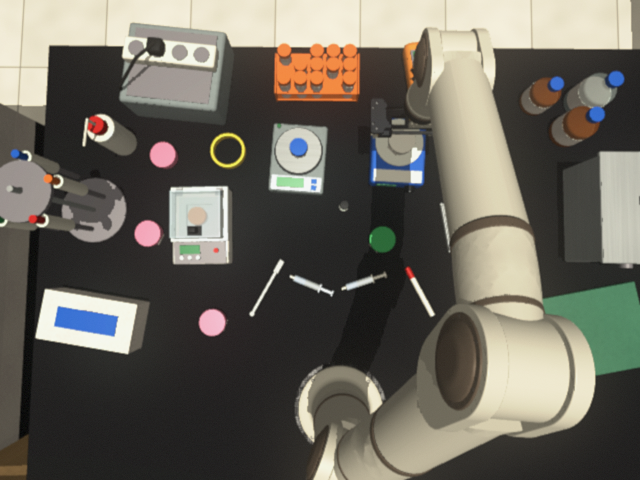

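View pics/e17.png

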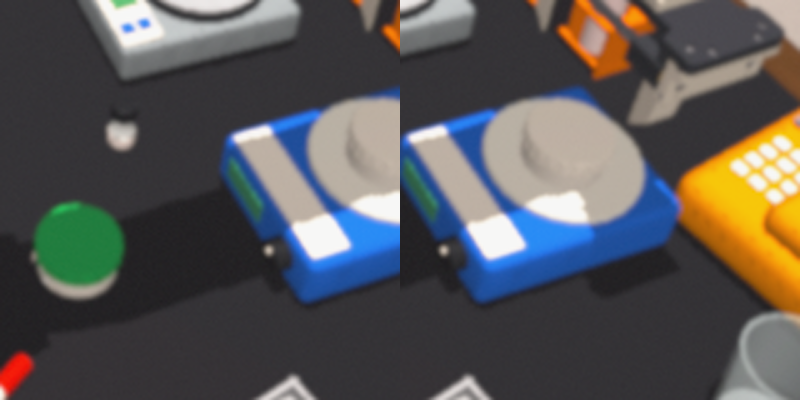

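Run:
```python
from h import *
im={"top":cv2.imread("pics/t17.png"),"side":cv2.imread("pics/s17.png")}
def blob(n,box,lo,hi):
    x0,x1,y0,y1=box;m=cv2.inRange(cv2.cvtColor(im[n][y0:y1,x0:x1],cv2.COLOR_BGR2HSV),np.array(lo),np.array(hi))
    c=max(cv2.findContours(m,cv2.RETR_EXTERNAL,cv2.CHAIN_APPROX_NONE)[0],key=cv2.contourArea);h=cv2.convexHull(c)
    e=cv2.fitEllipse(h);print(n,np.round(e[0],1)+[x0,y0],np.round(e[1],1));return e[0][0]+x0,e[0][1]+y0
g=blob("top",(360,405,220,260),(50,100,50),(80,255,255));gs=blob("side",(335,390,310,360),(50,100,50),(80,255,255))
print(onz("top",*g,.032),tri(g,gs))
b=blob("top",(285,315,135,165),(100,100,80),(125,255,255));print("blue",onz("top",*b,.094))
delta((.431,-.1025,.07),yaw=10)
```

```text
top [381.9 239. ] [26.8 27.1]
side [361.3 336.7] [32.7 36.9]
[ 0.4302752  -0.10226523  0.032     ] (array([ 0.43159602, -0.10304482,  0.02939386]), np.float64(0.002463146782175707))
top [298.1 146.8] [16.8 17.9]
blue [0.64970683 0.1112488  0.094     ]
pos [ 0.6723 -0.1405  0.1539] shift [ 38.1  84.3 241.1] rot [ -0.13 -10.01  -0.12] clk 34.02 F [-1.2 -0.5  0.3] open 0.0917
```

>>> move_arm(plan=[{"tx": 5,"ty": 0,"tz": 40,"rx": 0,"ry": -2,"rz": 0,"fingers": 100},{"tx": 12,"ty": 0,"tz": 90,"rx": 0,"ry": -4,"rz": 0,"fingers": 100},{"tx": 20,"ty": 0,"tz": 140,"rx": 0,"ry": -6,"rz": 0,"fingers": 100},{"tx": 30,"ty": 10,"tz": 190,"rx": 0,"ry": -8,"rz": 0,"fingers": 100},{"tx": 37,"ty": 30,"tz": 230,"rx": 0,"ry": -10,"rz": 0,"fingers": 100},{"tx": 38,"ty": 60,"tz": 241,"rx": 0,"ry": -10,"rz": 0,"fingers": 100},{"tx": 38,"ty": 84,"tz": 241,"rx": 0,"ry": -10,"rz": 0,"fingers": 100},{"tx": 38,"ty": 84,"tz": 241,"rx": 0,"ry": -10,"rz": 0,"fingers": 100},{"tx": 38,"ty": 84,"tz": 241,"rx": 0,"ry": -10,"rz": 0,"fingers": 100},{"tx": 38,"ty": 84,"tz": 241,"rx": 0,"ry": -10,"rz": 0,"fingers": 100}])

```text
clock: 35.28
eef_pos: [0.4315, -0.1026, 0.0704]
orientation: [-0.454, -0.541, 0.543, 0.455]
force: [-0.2, 0.7, 0.6]
opening: 0.092
```

Run:
```python
from h import *
delta((.431,-.1025,.014),yaw=10)
```

```text
pos [ 0.4315 -0.1026  0.0704] shift [ 0.2 56.4  0.3] rot [-0.14 -0.01 -0.1 ] clk 35.27 F [-0.2  0.7  0.6] open 0.092
```

>>> move_arm(plan=[{"tx": 0,"ty": 30,"tz": 0,"rx": 0,"ry": 0,"rz": 0,"fingers": 100},{"tx": 0,"ty": 56,"tz": 0,"rx": 0,"ry": 0,"rz": 0,"fingers": 100},{"tx": 0,"ty": 56,"tz": 0,"rx": 0,"ry": 0,"rz": 0,"fingers": 85},{"tx": 0,"ty": 56,"tz": 0,"rx": 0,"ry": 0,"rz": 0,"fingers": 75},{"tx": 0,"ty": 56,"tz": 0,"rx": 0,"ry": 0,"rz": 0,"fingers": 68},{"tx": 0,"ty": 56,"tz": 0,"rx": 0,"ry": 0,"rz": 0,"fingers": 55},{"tx": 0,"ty": 56,"tz": 0,"rx": 0,"ry": 0,"rz": 0,"fingers": 30},{"tx": 0,"ty": 56,"tz": 0,"rx": 0,"ry": 0,"rz": 0,"fingers": 0},{"tx": 0,"ty": 56,"tz": 0,"rx": 0,"ry": 0,"rz": 0,"fingers": 0}])

```text
clock: 36.4
eef_pos: [0.4315, -0.1028, 0.0148]
orientation: [-0.455, -0.541, 0.543, 0.454]
force: [0.0, 0.6, 7.5]
opening: 0.0643
```

>>> move_arm(plan=[{"tx": 0,"ty": -5,"tz": 0,"rx": 0,"ry": 0,"rz": 0,"fingers": 0},{"tx": 0,"ty": -15,"tz": 0,"rx": 0,"ry": 0,"rz": 0,"fingers": 0},{"tx": 0,"ty": -40,"tz": 0,"rx": 0,"ry": 0,"rz": 0,"fingers": 0},{"tx": 0,"ty": -65,"tz": 0,"rx": 0,"ry": 0,"rz": 0,"fingers": 0},{"tx": 0,"ty": -80,"tz": 0,"rx": 0,"ry": 0,"rz": 0,"fingers": 0},{"tx": 0,"ty": -80,"tz": 0,"rx": 0,"ry": 0,"rz": 0,"fingers": 0}])

```text
clock: 37.15
eef_pos: [0.4316, -0.1028, 0.0948]
orientation: [-0.455, -0.541, 0.543, 0.454]
force: [-0.0, -0.3, -0.4]
opening: 0.0643
```

Run:
```python
from h import *
delta((.4735,-.327,.09),yaw=10)
s=env.camera("side")
cv2.imwrite("pics/e18.png",cv2.resize(s[240:400,290:490],None,fx=3,fy=3,interpolation=cv2.INTER_CUBIC))
```

```text
pos [ 0.4316 -0.1028  0.0948] shift [-228.1    5.4   -2.4] rot [-0.08 -0.03 -0.14] clk 37.15 F [-0.  -0.3 -0.4] open 0.0643
```

View pics/e18.png

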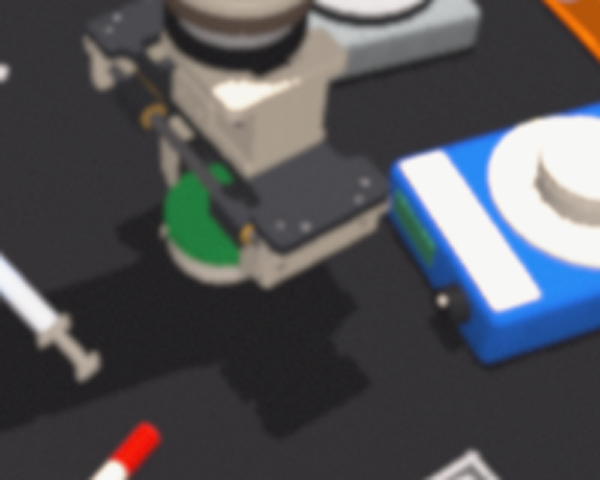

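>>> move_arm(plan=[{"tx": -25,"ty": 0,"tz": 0,"rx": 0,"ry": 0,"rz": 0,"fingers": 0},{"tx": -70,"ty": 0,"tz": 0,"rx": 0,"ry": 0,"rz": 0,"fingers": 0},{"tx": -115,"ty": 0,"tz": 0,"rx": 0,"ry": 0,"rz": 0,"fingers": 0},{"tx": -160,"ty": 0,"tz": -1,"rx": 0,"ry": 0,"rz": 0,"fingers": 0},{"tx": -200,"ty": 0,"tz": -2,"rx": 0,"ry": 0,"rz": 0,"fingers": 0},{"tx": -222,"ty": 10,"tz": -2,"rx": 0,"ry": 0,"rz": 0,"fingers": 0},{"tx": -228,"ty": 25,"tz": -2,"rx": 0,"ry": 0,"rz": 0,"fingers": 0},{"tx": -228,"ty": 40,"tz": -2,"rx": 0,"ry": 0,"rz": 0,"fingers": 0},{"tx": -228,"ty": 40,"tz": -2,"rx": 0,"ry": 0,"rz": 0,"fingers": 0},{"tx": -228,"ty": 40,"tz": -2,"rx": 0,"ry": 0,"rz": 0,"fingers": 0}])

```text
clock: 38.45
eef_pos: [0.4724, -0.3253, 0.0539]
orientation: [-0.453, -0.541, 0.543, 0.455]
force: [-0.1, -0.3, -0.2]
opening: 0.064
```

Run:
```python
from h import *
delta((.4735,-.327,.018),yaw=10)
s=env.camera("side")
cv2.imwrite("pics/e19.png",cv2.resize(s[300:480,350:550],None,fx=3,fy=3,interpolation=cv2.INTER_CUBIC))
```

```text
pos [ 0.4724 -0.3253  0.0539] shift [-1.9 35.9 -0.9] rot [-0.22  0.09 -0.03] clk 38.45 F [-0.1 -0.3 -0.2] open 0.064
```

View pics/e19.png

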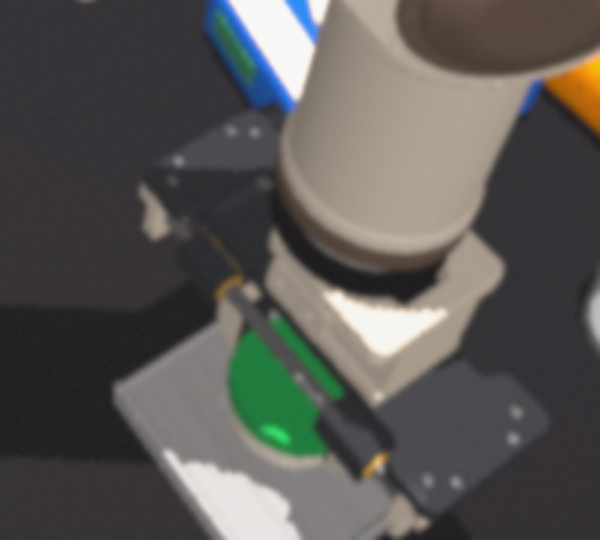

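>>> move_arm(plan=[{"tx": -2,"ty": 12,"tz": -1,"rx": 0,"ry": 0,"rz": 0,"fingers": 0},{"tx": -2,"ty": 22,"tz": -1,"rx": 0,"ry": 0,"rz": 0,"fingers": 0},{"tx": -2,"ty": 29,"tz": -1,"rx": 0,"ry": 0,"rz": 0,"fingers": 0},{"tx": -2,"ty": 33,"tz": -1,"rx": 0,"ry": 0,"rz": 0,"fingers": 0},{"tx": -2,"ty": 35,"tz": -1,"rx": 0,"ry": 0,"rz": 0,"fingers": 0},{"tx": -2,"ty": 35,"tz": -1,"rx": 0,"ry": 0,"rz": 0,"fingers": 0},{"tx": -2,"ty": 35,"tz": -1,"rx": 0,"ry": 0,"rz": 0,"fingers": 0}])

```text
clock: 39.38
eef_pos: [0.4735, -0.3287, 0.0192]
orientation: [-0.454, -0.54, 0.543, 0.455]
force: [-0.2, -1.6, -1.0]
opening: 0.0637
```

>>> move_arm(plan=[{"tx": 1,"ty": 1,"tz": 0,"rx": 0,"ry": 0,"rz": 0,"fingers": 0},{"tx": 1,"ty": 1.5,"tz": 0,"rx": 0,"ry": 0,"rz": 0,"fingers": 0},{"tx": 1,"ty": 1.5,"tz": 0,"rx": 0,"ry": 0,"rz": 0,"fingers": 0}])

```text
clock: 39.75
eef_pos: [0.4732, -0.3275, 0.0178]
orientation: [-0.454, -0.54, 0.543, 0.455]
force: [-1.3, 1.2, 4.8]
opening: 0.0642
```

Contact. I open only part way, so the fingers stay inside the rim, and rise.

>>> move_arm(plan=[{"tx": 0,"ty": 0,"tz": 0,"rx": 0,"ry": 0,"rz": 0,"fingers": 72},{"tx": 0,"ty": 0,"tz": 0,"rx": 0,"ry": 0,"rz": 0,"fingers": 80},{"tx": 0,"ty": 0,"tz": 0,"rx": 0,"ry": 0,"rz": 0,"fingers": 80},{"tx": 0,"ty": 0,"tz": 0,"rx": 0,"ry": 0,"rz": 0,"fingers": 80},{"tx": 0,"ty": -8,"tz": 0,"rx": 0,"ry": 0,"rz": 0,"fingers": 80},{"tx": 0,"ty": -30,"tz": 0,"rx": 0,"ry": 0,"rz": 0,"fingers": 80},{"tx": 0,"ty": -75,"tz": 0,"rx": 0,"ry": 0,"rz": 0,"fingers": 80},{"tx": 0,"ty": -125,"tz": 0,"rx": 0,"ry": 0,"rz": 0,"fingers": 80},{"tx": 0,"ty": -160,"tz": 0,"rx": 0,"ry": 0,"rz": 0,"fingers": 80},{"tx": 0,"ty": -160,"tz": 0,"rx": 0,"ry": 0,"rz": 0,"fingers": 80}])

```text
clock: 41.0
eef_pos: [0.4759, -0.3286, 0.1815]
orientation: [-0.457, -0.54, 0.543, 0.453]
force: [-0.0, -0.2, -0.2]
opening: 0.0736
```

>>> move_arm(plan=[{"tx": 40,"ty": -20,"tz": 0,"rx": 0,"ry": 0,"rz": 0,"fingers": 80},{"tx": 90,"ty": -30,"tz": 0,"rx": 0,"ry": 0,"rz": 0,"fingers": 80},{"tx": 140,"ty": -40,"tz": 0,"rx": 0,"ry": 0,"rz": 0,"fingers": 80},{"tx": 190,"ty": -40,"tz": 0,"rx": 0,"ry": 0,"rz": 0,"fingers": 80},{"tx": 240,"ty": -40,"tz": 0,"rx": 0,"ry": 0,"rz": 0,"fingers": 80},{"tx": 290,"ty": -40,"tz": 0,"rx": 0,"ry": 0,"rz": 0,"fingers": 80},{"tx": 320,"ty": -40,"tz": 0,"rx": 0,"ry": 0,"rz": 0,"fingers": 80},{"tx": 320,"ty": -40,"tz": 0,"rx": 0,"ry": 0,"rz": 0,"fingers": 80},{"tx": 320,"ty": -40,"tz": 0,"rx": 0,"ry": 0,"rz": 0,"fingers": 80}])

```text
clock: 42.12
eef_pos: [0.4181, -0.0127, 0.2167]
orientation: [-0.454, -0.54, 0.543, 0.455]
force: [-0.8, -0.5, 0.8]
opening: 0.0733
```

Run:
```python
from h import *
s=env.camera("side");t=env.camera("top")
cv2.imwrite("pics/s20.png",s);cv2.imwrite("pics/t20.png",t)
st=env.state();print(st["eef_pos"],st["force"],st["clock"])
```

```text
[ 0.41830135 -0.01318337  0.21678752] [-0.03755578 -0.7756104  -0.04328064] 42.225
```

View pics/s20.png

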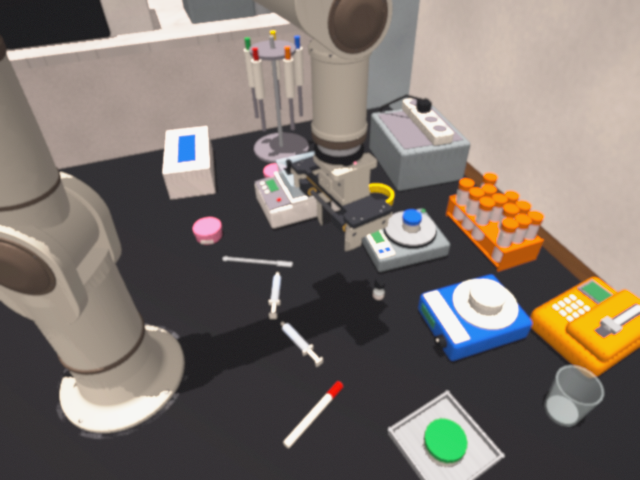

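View pics/t20.png

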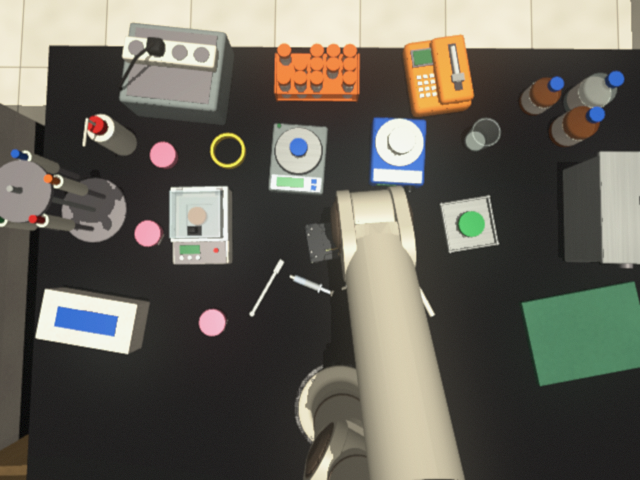

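All four look placed. I'll check the white and orange pots' centring and the cover in numbers.

Run:
```python
from h import *
t=cv2.imread("pics/t20.png")
def blob(box,lo,hi,z,n):
    x0,x1,y0,y1=box;m=cv2.inRange(cv2.cvtColor(t[y0:y1,x0:x1],cv2.COLOR_BGR2HSV),np.array(lo),np.array(hi))
    c=max(cv2.findContours(m,cv2.RETR_EXTERNAL,cv2.CHAIN_APPROX_NONE)[0],key=cv2.contourArea)
    e=cv2.fitEllipse(cv2.convexHull(c));print(n,np.round(e[1],1),np.round(onz("top",e[0][0]+x0,e[0][1]+y0,z),4))
blob((455,490,205,240),(50,100,80),(80,255,255),.035,"green / tray (.4735,-.327)")
blob((285,315,135,165),(100,100,80),(125,255,255),.094,"blue / pan (.6504,.113)")
blob((180,215,200,228),(5,25,120),(20,255,255),.099,"orange / well (.477,.355)")
cv2.imwrite("pics/e21.png",np.hstack([cv2.resize(i,None,fx=6,fy=6,interpolation=cv2.INTER_CUBIC) for i in (t[110:190,365:435],t[185:265,165:235])])[:,:800])
```

```text
green / tray (.4735,-.327) [24.8 25.7] [ 0.4717 -0.3266  0.035 ]
blue / pan (.6504,.113) [16.8 17.9] [0.6497 0.1112 0.094 ]
orange / well (.477,.355) [18.1 18.3] [0.4775 0.3533 0.099 ]
```

View pics/e21.png

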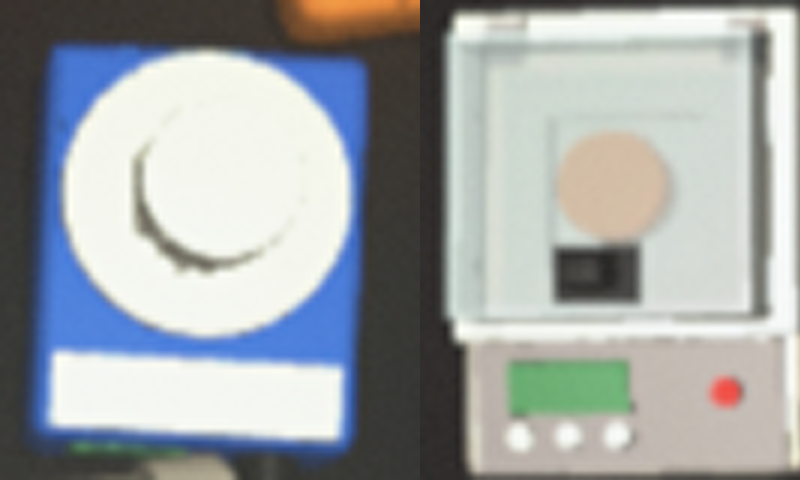

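White is central on the plate. Its (+18, −16) px offset in the 6x crop is what 32 mm of height should give. The cover looks exactly as it did at the start.

Run:
```python
from station import env
print(env.sign_off())
```

```text
the job is handed in; nothing more can be done
None
```

All four pots are on their stations and the job is handed in, with about 42 s on the robot's clock. I opened the warmer's cover by its tab, set the orange pot in the well and closed the cover. Then I placed blue on the balance, white on the stirrer and green in the tray.

| Pot | Offset from station centre (top camera) | Limit |
|---|---|---|
| Orange | about 2 mm | 20 mm |
| Blue | about 2 mm | 15 mm |
| White | about central, judged by eye from the perspective shift | 15 mm |
| Green | about 2 mm | 45 mm |

- **Cover:** it met its stop at about 28 N and looks the same as at the start, so I take it as fully closed.
- **Pots:** all four stand upright in the last pictures. Blue, white and green each touched down at about 5 N; orange was released with no contact force read, about 1 mm or less above the well floor.
- **Arm:** it finished clear of everything.
- **Disagreement:** the side camera read heights at the warmer 6 to 9 mm too high (0.081 m for its 0.075 m top, 0.157 m for the tab's 0.148 m). The robot's own fingertips looked too high there as well, so there I relied on the top view, the stated heights and contact forces. Elsewhere the two views agreed to within about 3 mm.

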